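Put the portable speaker away in the desk case

TASK

Slide the clear front of the desk case right up out of the way, hang the orange speaker by its carry loop on the hook inside, then slide the front fully down again so that the case is shut. Do not let the speaker fall over, and leave the plant, the vase and the mug where they stand.

Things in the scene. Friction and masses are not known exactly. Their poses are not given: they have to be found in the camera images.
- case: Fixed clear-sided desk case, 120 deep (x) x 340 wide (y) x 296 high. Origin on the desk under the middle of its front plane; x points into it, away from the robot, y to the left. Floor top z = 12, side walls y = +-164, clear roof underside z = 290, open back with a cross rail at x = 110 to 122. Two aluminium guides (x = -18 to 0, y = +-170 to 186) rise to a crossbar at z = 570 to 584.
- sash (a joint): Clear white-framed front, 336 wide x 273 high, sliding straight up in front of the case (case x = -16 to -2): 0 m is fully shut (lower edge 12 mm over the desk), 0.27 m fully up (lower edge 282 mm). It stays where it is left; moving it takes 3 to 10 N.
- sash_handle (a point): Grip point in the middle of the blue bow handle of the sliding front; moves with it, axes of the case. The bow is 50 wide (y) x 14 high, of bars 10 thick, standing out from case x = -18 to -50; this point is at case x = -40, z = 66 + the joint's travel. Pinch it across its 50 mm width, or push from under or over; its crossbar is centred 5 mm nearer the robot than this point.
- hook: Dark flat steel hook inside the case, pointing to its front. Origin on top of the tongue, at case x = 70, y = 0, z = 160; axes of the case. Tongue 20 wide (y), 5 thick (top at z = 0), from the back rail (x = +40) to an upturned lip at x = -35 to -30 with its top at z = +14. A good place for the loop's bar is x = -10.
- speaker: Loose orange speaker, 0.25 to 0.5 kg: body 50 (x) x 60 (y) x 80 high, round black grilles on both x faces (front and back alike), and a rigid black carry loop of 8 mm bar above it. Origin: centre of the underside. Loop in the y-z plane: legs at y = +-26, top bar along y centred at z = 134; its opening, 44 wide, z = 80 to 130, faces along x.
- loop (a point): Centre of the top bar of the speaker's carry loop (134 above the underside); axes of the speaker.
- plant: Bystander: succulent in a grey concrete pot, 76 across, about 100 high. Origin: centre of the underside.
- vase: Bystander: turned wooden vase, 80 across, 180 high. Origin: centre of the underside.
- mug: Bystander: white mug, 80 across, 92 high. Origin: centre of the underside.

How it is judged:
By the outcome, as a careful person would: the job done as asked, in the order asked, and still so for the second after the job is handed in, with the robot touching nothing.
It also fails if it takes over 72 s, if anything falls off the work surface, if the arm or the gripper's body presses on something with over 40 N, if the wrist force passes 120 N, or if a joint passes its speed limit or range.

ROBOT

A 6-joint arm with a two-finger parallel gripper is mounted at the origin on the work surface. World frame = base frame: x ahead of the robot, y to its left, z up, the work surface at z = 0. Lengths are in m, angles in rad, forces in N, time in s.
With the tool pointing down it reaches from about 0.3 to 0.875 m from the base axis. Payload 6.4 kg.
Tool frame: the origin (TCP) lies midway between the tips of the shut fingers; the grasp point (between the pads) lies 19 mm behind it; z points along the fingers, y is the line along which they close (so a half turn about z gives the same grasp; the last joint's range is limited). The gripper opens to 85 mm and grips with 20 to 120 N. Pads are 22 mm wide; open, the fingers measure 114 mm over their backs; the gripper's body (76 mm by 85 mm) begins 54 mm behind the grasp point. The pads swing forward as they close: fully open they stand 13 mm farther back than shut.
Start: joints at [-1.34, 0.181, 1.607, -0, 1.354, -0.206], TCP at [0.243, -0.521, 0.192] pointing down, gripper open.
Joint ranges: [-2.99, 2.99], [-0.89, 2.07], [0.3, 2.58], [-1.14, 4.28], [0, 2.63], [-3.12, 3.12]. Speed limits (rad/s): [2.57, 2.57, 3.01, 3.14, 3.14, 3.14].

INTERFACE

Orientations are given as a unit quaternion [w, x, y, z].
In Python, from bench import * gives the robot as it stands.
- The arm moves only by the tool play_rows, never from a script. Its argument "plan" is a list of rows, each a list of 3 entries, a list of its own where there are three numbers: the finger opening in mm, from 0 to 85.4, then the shift along the tool's x, y, z normalised to -1 to 1, where 1 is 40 cm, then the turn about the tool's z normalised to -1 to 1, where 1 is pi rad. A call has 1 to 10 rows; each row is the pose to reach, as a shift and turn from the pose commanded when the call began, along the tool's axes at that moment, turning the shorter way round; what a row does not reach only later rows make up. A row lasts 1/10 s, in which the tool goes at most 50 mm and 8.59 degrees, less where a joint would pass 70% of its speed; a pose out of reach is approached as far as the arm can. A call with a number of a shift or a turn outside -1 to 1 is refused whole. A call with a gripper value outside its range is refused whole. The fingers move at their own pace and stop on an object; the grip force is fixed at half the most. Time passes only in rows, so rows that repeat a pose let the fingers close. It gives the time, the measured TCP pose, the force, the opening and the grip force at its end, in the units of the state.
- get_obs(): the state, without advancing time (a new reading comes with each control period).
- camera(name): name is "scene" or "side" or "wrist"; returns a dict with "image" (400x640x3 uint8, red, green, blue), "range_z" (400x640 float32, m along the optical axis (not along the pixel's ray), 0 where there is no reading), "intrinsics" (3x3 intrinsics, pixels), "rvec" (rotation vector, rad) and "tvec" (3), from world to camera coordinates, as OpenCV has them; the wrist camera has in their place "T_tool_cam" (4x4, takes a point from camera to tool coordinates, whose origin is the TCP and whose axes are the flange's). Camera axes: x right, y down, z forward; pixel columns grow to the right and rows downward; lengths in m; the calibration is good to about 2 mm. A picture is of the moment at which its call begins: read the wrist's pose just before it.
- hand_in(): hands the job in; it is judged then, once.
Trained networks look in a picture, given as the dict that the camera call returned (one of the last four; its "shot" number tells which), for a name from the list of things; names that differ only in an ending like _2 or _b are one class to them, and where a whole thing is asked for, a point or a joint stands for the part that bears it (a point fixed in the world has none). Each returns a list of dicts, best first, with "conf" (0 to 1); they miss things now and then, are a little off and sometimes report something else, mostly with a low value. They report only what shows in the picture. A call takes as long as a camera call.
- search_frame(picture, label): "rect" ([centre column, centre row, width, height] in pixels, round what is visible of it).
- masks_of(picture, label): "mask" (400x640 bool, what is visible of it) and "rect" ([centre column, centre row, width, height] in pixels, round what is visible of it).
The state is a dict: "time_s": time; "q": joint angles; "dq": joint speeds; "joint_efforts": joint torques, N m; "eef_pos": TCP position; "eef_rot": TCP orientation; "wrist_force": force on the tool from outside, world axes, zero at the start; "torque": the same for the moment, N m; "opening": opening from 0.0 (shut) to 1.0 (fully open); "grasp_force": force on a finger pad.
Only numpy, scipy, OpenCV 4.12 (cv2) and the standard library are available. Lean on these libraries where they do the work, as an engineer would, in place of code of your own. Each camera call takes 0.05 s, during which the arm holds its last target. There are 200 camera calls.

## Working session

There is one attempt and no reset: what is moved stays moved. The work goes in short steps, Python scripts to look and compute and a tool call to move; the robot and the scene stay as the last step left them, time stands still between calls to the robot, and variables do not carry over. Pictures are saved under pics/ and viewed, at most 10 in all, crops included, and the job is handed in when it is done.

Besides the shell and the picture viewer there is one more tool, called after ">>>" in YAML: its name, and indented under it one key for each argument. play_rows: Moves the arm, as the interface text tells. Its arguments: {"type":"object","properties":{"plan":{"type":"array","items":{"type":"array"}}},"required":["plan"]}

```bash
mkdir -p pics; ls
python3 - <<'E'
from bench import *
import cv2, numpy as np
o=get_obs(); print(o)
a=camera("scene"); b=camera("side")
for n,p in(("scene",a),("side",b)):
    cv2.imwrite(f"pics/{n}0.png",cv2.cvtColor(p["image"],cv2.COLOR_RGB2BGR))
    K=p["intrinsics"];R,_=cv2.Rodrigues(np.array(p["rvec"],float));t=np.array(p["tvec"]).ravel()
    print(n,"cam at",-R.T@t, "dir",R[2],K[0,0])
    for l in("case","sash","hook","speaker","plant","vase","mug","sash_handle","loop"):
        m=masks_of(p,l)[:2]
        for d in m:
            v,u=np.nonzero(d["mask"]);z=p["range_z"][v,u];k=z>0
            P=np.c_[(u-K[0,2])/K[0,0]*z,(v-K[1,2])/K[1,1]*z,z][k]
            W=(P-t)@R
            print(l,round(d["conf"],2),np.round(d["rect"]),k.sum(),np.round(np.percentile(W,[2,50,98],axis=0),3).tolist() if k.sum() else "")
E
```

```text
pics
{'time_s': 0.0, 'q': array([-1.34030290e+00,  1.81525495e-01,  1.60801260e+00, -3.18817539e-05,
        1.35377796e+00, -2.06324318e-01]), 'dq': array([ 0.00016363,  0.00162569,  0.00248587,  0.00106701, -0.00018304,
       -0.00159973]), 'joint_efforts': array([-1.69838804e-03, -4.44872653e+01, -3.51340127e+01, -3.60417198e-04,
        9.06761969e-03, -2.23689568e-05]), 'eef_pos': array([ 0.24310781, -0.52040074,  0.19139072]), 'eef_rot': array([-8.61446454e-04,  9.76242336e-01,  2.16679855e-01, -2.59758419e-05]), 'wrist_force': array([ 0.39561544, -0.14619515,  0.2643528 ]), 'torque': array([ 0.0216363 ,  0.03187003, -0.03251044]), 'grasp_force': 0.0, 'opening': 0.9968982373123824}
scene cam at [0.67572878 0.31778493 1.15265675] dir [-0.1483772  -0.28990065 -0.94548496] 444.3039563073938
case 0.81 [318. 178. 190. 276.] 17792 [[0.496, -0.121, 0.016], [0.564, 0.074, 0.297], [0.675, 0.233, 0.586]]
sash 0.59 [322. 199. 103. 130.] 1055 [[0.494, -0.112, 0.027], [0.523, 0.062, 0.289], [0.555, 0.208, 0.293]]
speaker 0.6 [282. 105.  21.  31.] 585 [[0.43, -0.394, -0.0], [0.463, -0.304, 
[... 1064 characters left out ...]
 [0.635, 0.068, 0.161], [0.645, 0.078, 0.182]]
speaker 0.94 [206. 172.  32.  38.] 711 [[0.429, -0.354, 0.002], [0.468, -0.316, 0.078], [0.493, -0.288, 0.138]]
plant 0.75 [482. 229.  39.  31.] 824 [[0.555, 0.363, -0.0], [0.593, 0.391, 0.062], [0.622, 0.428, 0.097]]
vase 0.81 [476. 170.  43.  48.] 1244 [[0.423, 0.341, 0.011], [0.461, 0.364, 0.124], [0.481, 0.4, 0.182]]
mug 0.56 [172. 242.  49.  38.] 1241 [[0.611, -0.439, -0.001], [0.646, -0.407, 0.043], [0.687, -0.337, 0.094]]
sash_handle 0.73 [354. 169. 159.  25.] 886 [[0.497, -0.11, 0.284], [0.527, 0.049, 0.288], [0.557, 0.209, 0.292]]
loop 0.9 [205. 168.  34.  38.] 676 [[0.428, -0.353, 0.012], [0.467, -0.316, 0.078], [0.493, -0.288, 0.138]]
```

Run:
```python
import cv2,numpy as np
a=cv2.imread("pics/scene0.png")[20:390,160:470];b=cv2.imread("pics/side0.png")[60:290,130:520]
a=cv2.resize(a,None,fx=1.6,fy=1.6)[:600,:800];cv2.imwrite("pics/a.png",a)
cv2.imwrite("pics/b.png",cv2.resize(b,(800,472)))
```

```text
(no output)
```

View pics/a.png

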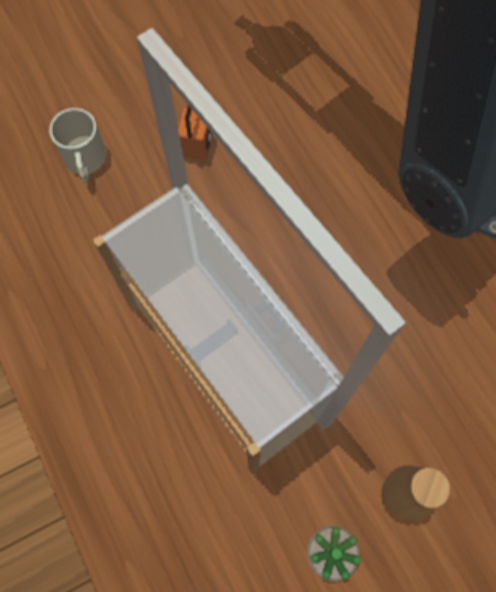

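View pics/b.png

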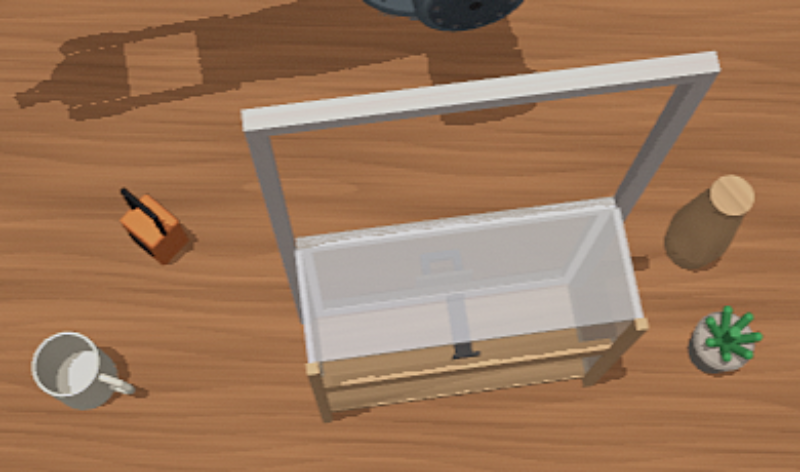

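>>> play_rows:
  plan:
    - [85,[0,0.2,0],0]
    - [85,[0,0.4,0],0]
    - [85,[0,0.6,0],0]
    - [85,[0,0.8,0],0]
    - [85,[0,1,0],0]
    - [85,[0,1,0],0]
    - [85,[0,1,0],0]
    - [85,[0,1,0],0]

```text
time_s: 1.85
eef_pos: [0.39, -0.8355, 0.1806]
eef_rot: [0.01, 0.976, 0.217, 0.003]
wrist_force: [-12.4, 26.0, 21.0]
opening: 0.996
grasp_force: 0.0
```

>>> play_rows:
  plan:
    - [85,[0,1,0],0]
    - [85,[0,1,0],0]
    - [85,[0,1,0],0]
    - [85,[0,1,0],0]

```text
time_s: 2.25
eef_pos: [0.3999, -0.857, 0.156]
eef_rot: [0.035, 0.976, 0.217, 0.007]
wrist_force: [-1.1, 0.2, 0.1]
opening: 0.994
grasp_force: 0.0
```

Run:
```python
from bench import *
o=get_obs()
for k in("time_s","q","eef_pos","eef_rot","wrist_force"):print(k,o[k])
```

```text
time_s 2.25
q [-1.26238756  1.10391747  0.29771183  0.00874801  1.66971722 -0.12722974]
eef_pos [ 0.39992504 -0.85701281  0.15597291]
eef_rot [0.03457937 0.9756332  0.21653632 0.00749373]
wrist_force [-1.06729111  0.18261641  0.12713568]
```

>>> play_rows:
  plan:
    - [85,[0,1,-1],0]
    - [85,[0,1,-1],0]
    - [85,[0,1,-1],0]
    - [85,[0,1,-1],0]
    - [85,[0,1,-1],0]
    - [85,[0,1,-1],0]

```text
time_s: 2.85
eef_pos: [0.3901, -0.8357, 0.286]
eef_rot: [0.054, 0.975, 0.216, 0.012]
wrist_force: [0.0, -0.3, -0.6]
opening: 1.001
grasp_force: 0.0
```

Run:
```python
from bench import *
o=get_obs()
for k in("time_s","q","eef_pos","eef_rot","wrist_force"):print(k,o[k])
```

```text
time_s 2.85
q [-1.26784727  0.9600489   0.29783166  0.01472311  1.77389139 -0.13006561]
eef_pos [ 0.39005024 -0.83572398  0.28602366]
eef_rot [0.05406186 0.97475177 0.21632468 0.01182938]
wrist_force [ 0.02550086 -0.2715229  -0.60622442]
```

>>> play_rows:
  plan:
    - [85,[0,0.4,-1],0]
    - [85,[0,0.4,-1],0]
    - [85,[0,0.4,-1],0]
    - [85,[0,0.4,-1],0]
    - [85,[0,0.4,-1],0]
    - [85,[0,0.4,-1],0]
    - [85,[0,0.4,-1],0]
    - [85,[0,0.4,-1],0]
    - [85,[0,0.4,-1],0]
    - [85,[0,0.4,-1],0]

```text
time_s: 3.85
eef_pos: [0.35, -0.7498, 0.4937]
eef_rot: [0.071, 0.974, 0.216, 0.016]
wrist_force: [-0.4, 0.6, 0.3]
opening: 0.994
grasp_force: 0.0
```

```bash
cat > st.py <<'E'
from bench import *
import numpy as np
from scipy.spatial.transform import Rotation as Ro
def st():
    o=get_obs();w,x,y,z=o["eef_rot"];R=Ro.from_quat([x,y,z,w]).as_matrix();p=o["eef_pos"]
    open("log.txt","a").write(" ".join(map(str,[*o["q"],*p,*o["eef_rot"]]))+"\n")
    print("t",round(o["time_s"],2),"q",np.round(o["q"],3),"p",np.round(p,4),"r",round(np.hypot(p[0],p[1]),3),"tilt",np.degrees(np.arccos(-R[2,2])).round(1),"F",np.round(o["wrist_force"],1),"open",round(o["opening"],3),"gf",o["grasp_force"]);print(R.round(3).tolist())
    return o,R
if __name__=="__main__":st()
E
python3 st.py
```

```text
t 3.85 q [-1.287  0.71   0.299  0.024  1.989 -0.141] p [ 0.35   -0.7498  0.4937] r 0.827 tilt 8.4 F [-0.4  0.6  0.3] open 0.994 gf 0.0
[[0.906, 0.419, 0.062], [0.423, -0.896, -0.132], [0.0, 0.146, -0.989]]
```

>>> play_rows:
  plan:
    - [85,[0,0.3,-1],0]
    - [85,[0,0.3,-1],0]
    - [85,[0,0.3,-1],0]
    - [85,[0,0.3,-1],0]
    - [85,[0,0.3,-1],0]
    - [85,[0,0.3,-1],0]
    - [85,[0,0.3,-1],0]
    - [85,[0,0.3,-1],0]
    - [85,[0,0.3,-1],0]
    - [85,[0,0.3,-1],0]

```text
time_s: 4.85
eef_pos: [0.2996, -0.6419, 0.648]
eef_rot: [0.088, 0.972, 0.216, 0.02]
wrist_force: [-0.4, -0.0, -0.1]
opening: 0.996
grasp_force: 0.0
```

>>> play_rows:
  plan:
    - [85,[0,0.3,-1],0]
    - [85,[0,0.3,-1],0]
    - [85,[0,0.3,-1],0]
    - [85,[0,0.3,-1],0]
    - [85,[0,0.3,-1],0]
    - [85,[0,0.3,-1],0]
    - [85,[0,0.3,-1],0]
    - [85,[0,0.3,-1],0]
    - [85,[0,0.3,-1],0]
    - [85,[0,0.3,-1],0]

```text
time_s: 5.85
eef_pos: [0.2523, -0.5406, 0.7473]
eef_rot: [0.103, 0.971, 0.215, 0.023]
wrist_force: [0.1, 0.3, -0.4]
opening: 0.997
grasp_force: 0.0
```

```bash
python3 st.py
```

```text
t 5.85 q [-1.362  0.323  0.299  0.064  2.314 -0.18 ] p [ 0.2523 -0.5406  0.7473] r 0.597 tilt 12.1 F [ 0.1  0.3 -0.4] open 0.997 gf 0.0
[[0.906, 0.414, 0.088], [0.423, -0.886, -0.189], [0.0, 0.209, -0.978]]
```

>>> play_rows:
  plan:
    - [85,[0,1,-1],0]
    - [85,[0,1,-1],0]
    - [85,[0,1,-1],0]
    - [85,[0,1,-1],0]

```text
time_s: 6.25
eef_pos: [0.2554, -0.5474, 0.752]
eef_rot: [0.118, 0.969, 0.215, 0.026]
wrist_force: [0.9, -0.0, -0.1]
opening: 0.993
grasp_force: 0.0
```

>>> play_rows:
  plan:
    - [85,[0,1,-1],0]
    - [85,[0,1,-1],0]
    - [85,[0,1,-1],0]
    - [85,[0,1,-1],0]

```text
time_s: 6.65
eef_pos: [0.2569, -0.5502, 0.7606]
eef_rot: [0.134, 0.967, 0.215, 0.03]
wrist_force: [-0.8, -0.8, -0.2]
opening: 0.991
grasp_force: 0.0
```

>>> play_rows:
  plan:
    - [85,[0,1,-1],0]
    - [85,[0,1,-1],0]

```text
time_s: 6.85
eef_pos: [0.2579, -0.5522, 0.7702]
eef_rot: [0.15, 0.965, 0.214, 0.033]
wrist_force: [0.1, -0.4, 0.6]
opening: 1.0
grasp_force: 0.0
```

>>> play_rows:
  plan:
    - [85,[0,1,-1],0]
    - [85,[0,1,-1],0]

```text
time_s: 7.05
eef_pos: [0.2581, -0.5525, 0.7807]
eef_rot: [0.166, 0.962, 0.214, 0.037]
wrist_force: [0.2, 0.6, -0.5]
opening: 0.995
grasp_force: 0.0
```

```bash
python3 st.py
```

```text
t 7.05 q [-1.376  0.282  0.298  0.101  2.226 -0.167] p [ 0.2581 -0.5525  0.7807] r 0.61 tilt 19.6 F [ 0.2  0.6 -0.5] open 0.995 gf 0.0
[[0.906, 0.399, 0.142], [0.423, -0.853, -0.304], [-0.0, 0.335, -0.942]]
```

>>> play_rows:
  plan:
    - [85,[0,1,-1],0]

```text
time_s: 7.15
eef_pos: [0.2586, -0.5542, 0.7877]
eef_rot: [0.178, 0.96, 0.213, 0.04]
wrist_force: [-0.1, -0.2, -0.3]
opening: 0.997
grasp_force: 0.0
```

>>> play_rows:
  plan:
    - [85,[0,1,-1],0]

```text
time_s: 7.25
eef_pos: [0.2587, -0.5543, 0.7976]
eef_rot: [0.193, 0.957, 0.212, 0.043]
wrist_force: [0.3, -0.5, -1.0]
opening: 0.998
grasp_force: 0.0
```

>>> play_rows:
  plan:
    - [85,[0,1,-0.7],0]

```text
time_s: 7.35
eef_pos: [0.2615, -0.5595, 0.805]
eef_rot: [0.208, 0.954, 0.212, 0.046]
wrist_force: [0.0, -1.1, -0.8]
opening: 0.997
grasp_force: 0.0
```

>>> play_rows:
  plan:
    - [85,[0,1,-0.7],0]

```text
time_s: 7.45
eef_pos: [0.2642, -0.5658, 0.8104]
eef_rot: [0.221, 0.951, 0.211, 0.049]
wrist_force: [0.0, -0.7, 0.0]
opening: 0.995
grasp_force: 0.0
```

>>> play_rows:
  plan:
    - [85,[0,1,-0.4],0]

```text
time_s: 7.55
eef_pos: [0.2701, -0.5781, 0.8134]
eef_rot: [0.236, 0.947, 0.21, 0.052]
wrist_force: [-0.5, -0.4, -0.1]
opening: 0.996
grasp_force: 0.0
```

>>> play_rows:
  plan:
    - [85,[0,1,-0.4],0]

```text
time_s: 7.65
eef_pos: [0.2759, -0.591, 0.8149]
eef_rot: [0.249, 0.944, 0.209, 0.055]
wrist_force: [-0.8, 1.0, 0.5]
opening: 0.996
grasp_force: 0.0
```

```bash
python3 st.py
```

```text
t 7.65 q [-1.384  0.263  0.299  0.14   2.072 -0.151] p [ 0.2759 -0.591   0.8149] r 0.652 tilt 29.6 F [-0.8  1.   0.5] open 0.996 gf 0.0
[[0.906, 0.368, 0.209], [0.423, -0.788, -0.447], [-0.0, 0.493, -0.87]]
```

>>> play_rows:
  plan:
    - [85,[0,1,-0.6],0]

```text
time_s: 7.75
eef_pos: [0.2783, -0.5968, 0.8209]
eef_rot: [0.262, 0.94, 0.209, 0.059]
wrist_force: [-0.4, 0.3, -1.2]
opening: 0.992
grasp_force: 0.0
```

>>> play_rows:
  plan:
    - [85,[0,1,-0.6],0]

```text
time_s: 7.85
eef_pos: [0.2798, -0.5996, 0.8312]
eef_rot: [0.277, 0.936, 0.208, 0.062]
wrist_force: [-0.4, -0.6, -0.5]
opening: 0.998
grasp_force: 0.0
```

>>> play_rows:
  plan:
    - [85,[0,1,-0.6],0]

```text
time_s: 7.95
eef_pos: [0.281, -0.6017, 0.842]
eef_rot: [0.293, 0.931, 0.207, 0.065]
wrist_force: [-0.2, 0.6, 0.0]
opening: 0.997
grasp_force: 0.0
```

>>> play_rows:
  plan:
    - [85,[0,1,-0.6],0]

```text
time_s: 8.05
eef_pos: [0.2818, -0.6034, 0.8528]
eef_rot: [0.308, 0.926, 0.206, 0.068]
wrist_force: [0.2, -0.1, 0.6]
opening: 0.998
grasp_force: 0.0
```

>>> play_rows:
  plan:
    - [85,[0,1,-0.6],0]

```text
time_s: 8.15
eef_pos: [0.2823, -0.6044, 0.8639]
eef_rot: [0.322, 0.922, 0.205, 0.071]
wrist_force: [0.0, 1.5, -1.5]
opening: 0.996
grasp_force: 0.0
```

>>> play_rows:
  plan:
    - [85,[0,1,-0.6],0]

```text
time_s: 8.25
eef_pos: [0.2823, -0.6045, 0.8755]
eef_rot: [0.337, 0.916, 0.203, 0.075]
wrist_force: [0.9, -0.1, -0.1]
opening: 0.998
grasp_force: 0.0
```

>>> play_rows:
  plan:
    - [85,[0,1,-0.6],0]

```text
time_s: 8.35
eef_pos: [0.2819, -0.6038, 0.8876]
eef_rot: [0.351, 0.911, 0.202, 0.078]
wrist_force: [0.5, -0.3, 0.3]
opening: 0.997
grasp_force: 0.0
```

>>> play_rows:
  plan:
    - [85,[0,1,-0.6],0]

```text
time_s: 8.45
eef_pos: [0.2811, -0.6021, 0.9004]
eef_rot: [0.365, 0.905, 0.201, 0.081]
wrist_force: [0.6, 0.8, 0.6]
opening: 0.992
grasp_force: 0.0
```

>>> play_rows:
  plan:
    - [85,[0,1,-0.6],0]

```text
time_s: 8.55
eef_pos: [0.2799, -0.5994, 0.9136]
eef_rot: [0.379, 0.9, 0.2, 0.084]
wrist_force: [1.2, -1.5, 0.7]
opening: 0.998
grasp_force: 0.0
```

>>> play_rows:
  plan:
    - [85,[0,1,-0.6],0]

```text
time_s: 8.65
eef_pos: [0.2783, -0.5959, 0.9274]
eef_rot: [0.394, 0.893, 0.198, 0.087]
wrist_force: [0.3, 0.4, 0.6]
opening: 0.994
grasp_force: 0.0
```

```bash
cat >> log.txt <<'E'
-1.34030290 .181525495 1.60801260 -3.2e-05 1.35377796 -0.206324318 0.24310781 -0.52040074 0.19139072 -8.6e-4 .97624 .21668 -2.6e-5
-1.26238756 1.10391747 0.29771183 0.00874801 1.66971722 -0.12722974 0.39992504 -0.85701281 0.15597291 0.03457937 0.9756332 0.21653632 0.00749373
-1.26784727 0.9600489 0.29783166 0.01472311 1.77389139 -0.13006561 0.39005024 -0.83572398 0.28602366 0.05406186 0.97475177 0.21632468 0.01182938
E
python3 st.py
cat > kin.py <<'E'
import numpy as np
from scipy.optimize import least_squares
from scipy.spatial.transform import Rotation as Ro
def fk(q,k):
    h,s,a,b,e,c=k
    R=Ro.from_euler('z',q[0])*Ro.from_euler('y',q[1])
    p=np.array([0,0,h])+Ro.from_euler('z',q[0]).apply([s,0,0])+R.apply([0,0,a])
    R=R*Ro.from_euler('y',q[2]); p=p+R.apply([e,0,b])
    R=R*Ro.from_euler('z',q[3])*Ro.from_euler('y',q[4]); p=p+R.apply([0,0,c])
    return p,R*Ro.from_euler('z',q[5])
D=np.loadtxt("log.txt")
f=least_squares(lambda k:np.concatenate([fk(d[:6],k)[0]-d[6:9] for d in D]),[.3,0,.4,.4,0,.2],loss='soft_l1',f_scale=.005)
K=f.x
if __name__=="__main__":
    print(K.round(4),np.abs(f.fun).max())
    for d in D[-1:]:
        R=fk(d[:6],K)[1].as_matrix(); w,x,y,z=d[9:]; print((R.T@Ro.from_quat([x,y,z,w]).as_matrix()).round(2))
E
python3 kin.py
```

```text
t 8.65 q [-1.438  0.161  0.299  0.233  1.867 -0.139] p [ 0.2783 -0.5959  0.9274] r 0.658 tilt 47.6 F [0.3 0.4 0.6] open 0.994 gf 0.0
[[0.906, 0.286, 0.312], [0.423, -0.612, -0.669], [-0.0, 0.738, -0.675]]
[ 0.3495 -0.0278  0.4305  0.5141  0.0786  0.3948] 0.12215728092565592
[[ 0. -1. -0.]
 [ 1.  0.  0.]
 [-0. -0.  1.]]
```

```bash
sed -i 's/h,s,a,b,e,c=k/h,s,a,b,e,c,d,g=k/; s/apply(\[s,0,0\])/apply([s,d,0])/; s/apply(\[0,0,c\])/apply([g,0,c])/; s/\[.3,0,.4,.4,0,.2\]/[.3,0,.4,.4,0,.2,.12,0]/' kin.py; python3 kin.py
```

```text
[0.3134 0.     0.4382 0.5145 0.0855 0.3579 0.1178 0.    ] 3.158838585148871e-08
[[ 0. -1. -0.]
 [ 1.  0.  0.]
 [-0. -0.  1.]]
```

```bash
cat > see.py <<'E'
from bench import *
import cv2, numpy as np
def cloud(p):
    K=p["intrinsics"];R,_=cv2.Rodrigues(np.array(p["rvec"],float));t=np.array(p["tvec"]).ravel()
    v,u=np.mgrid[0:400,0:640];z=p["range_z"]
    P=np.stack([(u-K[0,2])/K[0,0]*z,(v-K[1,2])/K[1,1]*z,z],-1)
    W=(P-t)@R; W[z<=0]=np.nan
    return W
def rect(X):
    c,s,a=cv2.minAreaRect((X[:,:2]*1000).astype(np.float32)); return np.round(c,1),np.round(s,1),round(a,1)
def speaker(p,near=(0.463,-0.315)):
    W=cloud(p);hsv=cv2.cvtColor(p["image"],cv2.COLOR_RGB2HSV)
    n=np.hypot(W[...,0]-near[0],W[...,1]-near[1])<.09
    top=n&(np.abs(W[...,2]-.08)<.006); loop=n&(W[...,2]>.095)&(W[...,2]<.15)
    print("top",top.sum(),rect(W[top]),"loop",loop.sum(),rect(W[loop]))
    B=W[n&(W[...,2]>.126)&(W[...,2]<.15)]; 
    if len(B)>4:
        c=B.mean(0);u=np.linalg.svd(B[:,:2]-c[:2])[2][0];print("bar",c.round(4),"dir",np.degrees(np.arctan2(u[1],u[0])).round(1),len(B))
    return W
E
python3 - <<'E'
from see import *
for n in("scene","side"):
    p=camera(n);print(n);W=speaker(p)
    m=(np.abs(W[...,2]-.584)<.008)&(W[...,0]>.3)&(np.abs(W[...,1])<.4);print("bar",m.sum(),rect(W[m]),np.median(W[m][:,2]))
    m=(np.abs(W[...,2]-.296)<.006)&(W[...,0]>.4)&(np.abs(W[...,1]-.05)<.25);print("roof",m.sum(),rect(W[m]),np.median(W[m][:,2]))
E
```

```text
scene
top 215 (array([ 455.2, -323.4]), array([60.4, 49.1]), 53.0) loop 49 (array([ 466.6, -309.1]), array([24.6,  7.7]), 50.4)
bar [ 0.4672 -0.308   0.1363] dir 52.9 30
bar 3374 (array([525.7,  48.2]), array([ 19.7, 373.7]), 9.5) 0.5845103669010707
roof 10125 (array([591.6,  59.6]), array([149.9, 371.3]), 9.0) 0.2967194360433275
side
top 338 (array([ 459.3, -322.1]), array([61.2, 49.9]), 51.1) loop 103 (array([ 459.3, -321.7]), array([59. ,  8.8]), 51.7)
bar [ 0.4599 -0.3214  0.1363] dir 51.9 77
bar 2874 (array([527.7,  50. ]), array([ 21.2, 372.2]), 9.6) 0.5830672594889503
roof 9247 (array([594.5,  62.8]), array([151. , 371.4]), 10.2) 0.29529122789399365
```

```bash
cat > sim.py <<'E'
import numpy as np
from scipy.optimize import least_squares
from scipy.spatial.transform import Rotation as Ro
K=[0.3134,0,.4382,.5145,.0855,.3579,.1178,0]
try:
    from kin import K
except Exception: pass
from kin import fk
OFF=Ro.from_matrix([[0,-1,0],[1,0,0],[0,0,1]])
LO=np.array([-2.99,-.89,.3,-1.14,0,-3.12]);HI=np.array([2.99,2.07,2.58,4.28,2.63,3.12])
def pose(q):
    p,R=fk(q,K); return p,R*OFF
def solve(q,p,R,w):
    def f(x):
        a,B=pose(x); return np.r_[a-p,np.sqrt(w)*(R*B.inv()).as_rotvec(),1e-4*(x-q)]
    return least_squares(f,np.clip(q,LO+1e-6,HI-1e-6),bounds=(LO,HI),xtol=1e-6).x
W=0.3
def row(q,start,shift,turn=0,w=None,world=False):
    """one row from commanded q, with call-start pose"""
    w=W if w is None else w
    p0,R0=start; s=np.array(shift)*.4
    pt=p0+(s if world else R0.apply(s)); Rt=R0*Ro.from_rotvec([0,0,turn*np.pi])
    p,R=pose(q); d=pt-p; L=np.linalg.norm(d); d=d*min(1,.05/max(L,1e-9))
    e=(Rt*R.inv()).as_rotvec(); a=np.linalg.norm(e); e=e*min(1,.15/max(a,1e-9))
    return solve(q,p+d,Ro.from_rotvec(e)*R,w)
def info(q):
    p,R=pose(q); z=R.as_matrix()[:,2]
    return f"q {np.round(q,2)} p {p.round(3)} tilt {np.degrees(np.arccos(-z[2])):.1f} head {np.degrees(np.arctan2(z[1],z[0])):.1f}"
E
python3 - <<'E'
from sim import *
q0=np.array([-1.384,.263,.299,.140,2.072,-.151])
for w in(.05,.1,.2,.3,.5,1):
    q=q0.copy()
    for i in range(10): q=row(q,pose(q),[0,1,-.6],w=w)
    print(w,info(q))
print("real",info(np.array([-1.438,.161,.299,.233,1.867,-.139])))
E
```

```text
0.05 q [-1.58  0.02  0.3   0.45  1.4  -0.14] p [ 0.267 -0.571  1.173] tilt 83.3 head -65.0
0.1 q [-1.54  0.05  0.3   0.38  1.55 -0.13] p [ 0.272 -0.581  1.099] tilt 72.7 head -65.0
0.2 q [-1.49  0.1   0.3   0.31  1.72 -0.14] p [ 0.275 -0.589  1.011] tilt 59.8 head -65.0
0.3 q [-1.46  0.13  0.3   0.27  1.81 -0.14] p [ 0.276 -0.591  0.963] tilt 52.6 head -65.0
0.5 q [-1.43  0.17  0.3   0.22  1.9  -0.14] p [ 0.276 -0.591  0.913] tilt 44.9 head -65.0
1 q [-1.41  0.21  0.3   0.18  1.99 -0.15] p [ 0.275 -0.589  0.868] tilt 37.9 head -65.0
real q [-1.44  0.16  0.3   0.23  1.87 -0.14] p [ 0.278 -0.596  0.928] tilt 47.6 head -65.0
```

```bash
cat > srch.py <<'E'
from sim import *
rng=np.random.default_rng(1)
def okq(q):
    p,R=pose(q); w=p-R.as_matrix()[:,2]*.3579
    sh=np.array([0,0,.3134]); 
    el=sh+Ro.from_euler('z',q[0]).apply([0,.1178,0])+(Ro.from_euler('z',q[0])*Ro.from_euler('y',q[1])).apply([0,0,.4382])
    return p[2]>.12 and el[2]>.15 and w[2]>.15 and (np.hypot(w[0],w[1])>.2 or w[2]>.75) and np.hypot(p[0],p[1])>.22
if __name__=="__main__":
    q0=np.array([-1.438,.161,.299,.233,1.867,-.139]); p0,R0=pose(q0); h=np.array([.4226,-.906,0])
    best=[]
    for r in np.arange(.25,1.0,.1):
      for z in np.arange(.15,1.0,.15):
        q=solve(q0,h*r+[0,0,z],R0,10.)
        p,R=pose(q)
        if np.linalg.norm(p-h*r-[0,0,z])>.01 or (R*R0.inv()).magnitude()>.02 or not okq(q): continue
        for a in np.arange(0,360,45):
            d=h*np.cos(np.radians(a))+np.array([0,0,np.sin(np.radians(a))]); x=q; n=0
            for i in range(6):
                s=pose(x); x=row(x,s,s[1].inv().apply(d),w=.4)
                if not okq(x): break
                n=i+1
            if n>=4: best.append((np.degrees(np.arccos(-pose(x)[1].as_matrix()[2,2]))-47.6,n,r,z,a,info(q),info(x)))
    best.sort(key=lambda b:b[0])
    for b in best[:8]: print(b)
E
python3 srch.py
```

```text
(np.float64(-9.774659230294155), 6, np.float64(0.44999999999999996), np.float64(0.6), np.int64(180), 'q [-1.82 -0.83  1.77  0.49  1.5  -0.54] p [ 0.19  -0.408  0.6  ] tilt 47.6 head -65.0', 'q [-2.43 -0.89  1.52  0.78  2.14 -0.74] p [ 0.144 -0.31   0.67 ] tilt 37.8 head -64.9')
(np.float64(-7.559409209279508), 6, np.float64(0.44999999999999996), np.float64(0.75), np.int64(225), 'q [-1.82 -0.64  1.37  0.49  1.7  -0.44] p [ 0.19  -0.408  0.75 ] tilt 47.6 head -65.0', 'q [-2.01 -0.89  1.73  0.53  1.78 -0.62] p [ 0.162 -0.348  0.597] tilt 40.0 head -65.0')
(np.float64(-7.453032397611416), 6, np.float64(0.44999999999999996), np.float64(0.75), np.int64(180), 'q [-1.82 -0.64  1.37  0.49  1.7  -0.44] p [ 0.19  -0.408  0.75 ] tilt 47.6 head -65.0', 'q [-2.72 -0.82  1.32  1.06  2.31 -0.7 ] p [ 0.147 -0.316  0.75 ] tilt 40.1 head -64.9')
(np.float64(-7.45292151613026), 6, np.float64(0.44999999999999996), np.float64(0.9), np.int64(180), 'q [-1.82 -0.38  0.85  0.52  1.93 -0.31] p [ 0.19  -0.408  0.9  ] tilt 47.6 head -65.0', 'q [-2.72 -0.5   0.76  1.29  2.41 -0.38] p [ 0.147 -0.316  0.9  ] tilt 4
[... 444 characters left out ...]
32 -0.498  0.3  ] tilt 47.6 head -65.0', 'q [-1.71 -0.89  2.35  0.41  1.09 -0.66] p [ 0.189 -0.406  0.288] tilt 40.6 head -65.0')
(np.float64(-6.247265356114674), 6, np.float64(0.5499999999999999), np.float64(0.6), np.int64(180), 'q [-1.56 -0.57  1.67  0.32  1.28 -0.39] p [ 0.232 -0.498  0.6  ] tilt 47.6 head -65.0', 'q [-2.2  -0.89  1.62  0.67  1.93 -0.67] p [ 0.157 -0.336  0.649] tilt 41.4 head -65.0')
(np.float64(-6.00901246203582), 4, np.float64(0.5499999999999999), np.float64(0.44999999999999996), np.int64(180), 'q [-1.56 -0.64  1.99  0.36  1.03 -0.49] p [ 0.232 -0.498  0.45 ] tilt 47.6 head -65.0', 'q [-1.78 -0.89  1.99  0.41  1.44 -0.57] p [ 0.183 -0.393  0.479] tilt 41.6 head -65.0')
```

```bash
cat > feas.py <<'E'
from sim import *
from srch import okq
psi=np.radians(9.6);O=np.array([.5355,.0507,0]);C=Ro.from_euler('z',psi)
def toolR(tilt,xdown=True,head=psi):
    t=np.radians(tilt);z=np.array([np.sin(t),0,-np.cos(t)]);y=np.array([0,1.,0])*(1 if xdown else -1)
    x=np.cross(y,z); return Ro.from_euler('z',head)*Ro.from_matrix(np.c_[x,y,z])
def tcp(case,R): # TCP with grasp point at case coordinates (m)
    return O+C.apply(case)+R.apply([0,0,.019])
def ik(p,R,seeds=None,n=12,rng=np.random.default_rng(0)):
    S=[np.array([a,b,c,d,e,f]) for a in(0.,) for b,c,e in((0.2,1.5,1.),(-.5,2.2,.5),(.6,.8,.6)) for d,f in((0,0),(0,3),(0,-3),(3.1,0),(0,1.5),(0,-1.5))]
    best=None
    for s in ([seeds] if seeds is not None else S):
        q=solve(s,p,R,.4);a,B=pose(q);e=np.linalg.norm(a-p)+(R*B.inv()).magnitude()
        if best is None or e<best[0]: best=(e,q)
        if e<1e-3: break
    return best
if __name__=="__main__":
    for xd in(True,False):
      for t in(40,50,60,70,80):
        R=toolR(t,xd); print(xd,t)
        for n,c in(("low",[-.045,0,.066]),("mid",[-.045,0,.2]),("high",[-.045,0,.336]),("hang",[.06,0,.12]),("spk",[-.12,-.12,.045]),("spk2",[-.05,-.3,.045])):
            e,q=ik(tcp(c,R),R); print("  ",n,round(e,4),q.round(2),okq(q))
E
python3 feas.py
```

```text
True 40
   low 0.0019 [-0.41 -0.13  2.48  1.12  0.4  -3.12] False
   mid 0.0 [-0.42 -0.51  2.39  0.56  0.74 -2.47] True
   high 0.0 [-0.42 -0.66  2.19  0.42  1.04 -2.26] True
   hang 0.0 [-0.25 -0.01  2.21  0.76  0.39 -2.62] False
   spk 0.0 [-0.99 -0.11  2.53  1.09  0.73  2.7 ] False
   spk2 0.0 [-1.01  0.28  2.09  1.03  0.76  2.76] False
True 50
   low 0.0006 [-0.52 -0.07  2.58  1.77  0.52  2.42] False
   mid 0.0 [-0.53 -0.61  2.53  0.88  0.69 -2.81] True
   high 0.0 [-0.53 -0.8   2.33  0.63  0.97 -2.45] True
   hang 0.0 [-0.3   0.    2.32  1.56  0.36  2.84] False
   spk 0.0116 [-1.16  0.04  2.58  1.35  0.87  2.26] False
   spk2 0.0 [-1.11  0.35  2.15  1.29  0.87  2.43] False
True 60
   low 0.0252 [-0.59  0.21  2.58  2.18  0.82  1.9 ] False
   mid 0.0397 [-0.58 -0.54  2.58  1.28  0.66  3.06] True
   high 0.011 [-0.62 -0.89  2.46  0.89  0.92 -2.68] True
   hang 0.0 [-0.36  0.08  2.4   2.16  0.55  2.19] False
   spk 0.0186 [-1.34  0.32  2.58  1.49  1.05  1.85] False
   spk2 0.0 [-1.19  0.46  2.17  1.47  1.02  2.17] False
True 70
   low 0.021 [-0.73  0.55  2.58  2.24  1.22  1.58] Fals
[... 1661 characters left out ...]
False
False 70
   low 0.021 [-0.73  0.55  2.58  2.24  1.22 -1.56] False
   mid 0.0799 [-0.6  -0.27  2.58  1.84  0.75 -0.7 ] True
   high 0.0275 [-0.69 -0.89  2.57  1.2   0.87  0.16] False
   hang 0.0 [-0.41  0.26  2.44  2.41  0.87 -1.26] False
   spk 0.0 [-1.53  0.62  2.57  1.46  1.22 -1.62] False
   spk2 0.0 [-1.26  0.61  2.16  1.57  1.19 -1.17] False
False 80
   low 0.0 [-0.89  0.87  2.55  2.11  1.54 -1.81] False
   mid 0.0828 [-0.67  0.19  2.58  2.21  1.17 -1.27] True
   high 0.0784 [-0.7  -0.8   2.58  1.48  0.86 -0.1 ] True
   hang 0.0 [-0.44  0.49  2.43  2.5   1.21 -1.44] False
   spk 0.0 [-1.64  0.92  2.48  1.38  1.34 -1.82] False
   spk2 0.0 [-1.3   0.78  2.11  1.63  1.38 -1.32] False
```

```bash
cat > undo.py <<'E'
from sim import *
from feas import ik
h=np.array([.4226,-.906,0])
q0=np.array([-1.438,.161,.299,.233,1.867,-.139]);p0,R0=pose(q0)
print("move shift/.4:",((R0.inv().apply(h*.56+[0,0,.36]-p0))/.4).round(3))
for (r,z) in((.56,.36),(.62,.30),(.5,.45)):
    q=solve(solve(q0,h*.6+[0,0,.6],R0,.4),h*r+[0,0,z],R0,.4); print("start",info(q))
    for k in range(5):
        t=np.arccos(-pose(q)[1].as_matrix()[2,2]); s=np.round([0,-np.cos(t),-np.sin(t)],1)
        for i in range(7): q=row(q,pose(q),s,w=.4)
        print(s,info(q))
E
python3 undo.py
```

```text
move shift/.4: [-1.000e-03 -1.212e+00  7.770e-01]
start q [-1.54 -0.59  2.14  0.4   0.85 -0.56] p [ 0.237 -0.507  0.36 ] tilt 47.6 head -65.0
[ 0.  -0.7 -0.7] q [-1.72 -0.89  2.17  0.37  1.29 -0.59] p [ 0.184 -0.395  0.375] tilt 38.6 head -65.0
[ 0.  -0.8 -0.6] q [-1.82 -0.89  1.94  0.28  1.72 -0.59] p [ 0.145 -0.315  0.447] tilt 26.0 head -64.8
[ 0.  -0.9 -0.4] q [-2.27 -0.89  1.66  0.29  2.26 -0.94] p [ 0.08  -0.21   0.552] tilt 13.7 head -61.7
[ 0.  -1.  -0.2] q [-2.99 -0.78  1.49  0.02  2.51 -1.85] p [-0.045 -0.13   0.603] tilt 5.0 head 2.0
[ 0.  -1.  -0.1] q [-2.99 -0.52  1.28 -0.33  2.44 -2.12] p [-0.162 -0.068  0.657] tilt 13.1 head 76.6
start q [-1.47 -0.36  2.12  0.43  0.62 -0.59] p [ 0.262 -0.562  0.3  ] tilt 47.6 head -65.0
[ 0.  -0.7 -0.7] q [-1.72 -0.89  2.38  0.43  1.06 -0.68] p [ 0.191 -0.409  0.278] tilt 41.4 head -65.0
[ 0.  -0.8 -0.7] q [-1.72 -0.89  2.25  0.28  1.35 -0.59] p [ 0.164 -0.355  0.302] tilt 29.5 head -64.8
[ 0.  -0.9 -0.5] q [-1.82 -0.89  2.07  0.19  1.74 -0.64] p [ 0.119 -0.283  0.361] tilt 16.5 head -62.9
[ 0.  -1.  -0.3] q [-2.48 -0.89  1.85  0.13  2.22 -1.28] p [ 0.004 -0.192  0.457] tilt 6.3 head -28.5
[ 0.  -1.  -0.1] q [-2.99 -0.7   1.71 -0.16  2.24 -1.97] p [-0.145 -0.096  0.499] tilt 9.6 head 57.8
start q [-1.66 -0.79  2.06  0.42  1.15 -0.55] p [ 0.211 -0.453  0.45 ] tilt 47.6 head -65.0
[ 0.  -0.7 -0.7] q [-1.87 -0.89  1.86  0.41  1.66 -0.59] p [ 0.164 -0.353  0.522] tilt 36.4 head -65.0
[ 0.  -0.8 -0.6] q [-2.56 -0.89  1.5   0.62  2.37 -0.94] p [ 0.109 -0.244  0.637] tilt 24.3 head -64.5
[ 0.  -0.9 -0.4] q [-2.99 -0.74  1.33  0.39  2.63 -1.53] p [ 0.005 -0.185  0.668] tilt 12.4 head -51.4
[ 0.  -1.  -0.2] q [-2.99 -0.51  1.17 -0.07  2.59 -1.94] p [-0.112 -0.123  0.695] tilt 6.6 head 27.8
[ 0.  -1.  -0.1] q [-2.99 -0.21  0.85 -0.48  2.56 -2.29] p [-0.235 -0.064  0.761] tilt 15.9 head 76.1
```

```bash
cat > undo2.py <<'E'
from sim import *
h=np.array([.4226,-.906,0])
q0=np.array([-1.438,.161,.299,.233,1.867,-.139]);p0,R0=pose(q0)
res=[]
for (r,z) in((.56,.36),(.62,.30),(.5,.45),(.7,.25),(.55,.25)):
    qs=solve(solve(q0,h*.6+[0,0,.6],R0,.4),h*r+[0,0,z],R0,.4)
    if np.linalg.norm(pose(qs)[0]-h*r-[0,0,z])>.02: continue
    for up in(-40,-20,10,20,30,45,60):
      for lat in(-20,0,20,40):
        q=qs;u=np.radians(up);hh=Ro.from_euler('z',np.radians(lat)).apply(h);d=-hh*np.cos(u)+[0,0,np.sin(u)]
        for i in range(30):
            s=pose(q);x=row(q,s,s[1].inv().apply(d)*.9,w=.4)
            p=pose(x)[0]
            if p[2]<.1 or np.hypot(*p[:2])<.3 or abs(x[0])>2.6: break
            q=x
            if np.degrees(np.arccos(-pose(q)[1].as_matrix()[2,2]))<3:break
        res.append((np.degrees(np.arccos(-pose(q)[1].as_matrix()[2,2])).round(1),i,r,z,up,lat,info(qs),info(q)))
res.sort(key=lambda b:b[0]+.3*b[1])
for b in res[:6]:print(b)
E
python3 undo2.py
```

```text
(np.float64(16.2), 19, 0.5, 0.45, -20, 0, 'q [-1.66 -0.79  2.06  0.42  1.15 -0.55] p [ 0.211 -0.453  0.45 ] tilt 47.6 head -65.0', 'q [-1.78 -0.89  2.48  0.18  1.33 -0.67] p [ 0.124 -0.282  0.148] tilt 16.2 head -63.6')
(np.float64(17.2), 20, 0.56, 0.36, -20, 0, 'q [-1.54 -0.59  2.14  0.4   0.85 -0.56] p [ 0.237 -0.507  0.36 ] tilt 47.6 head -65.0', 'q [-1.82 -0.89  2.58  0.21  1.23 -0.74] p [ 0.121 -0.279  0.101] tilt 17.2 head -63.5')
(np.float64(17.8), 18, 0.55, 0.25, -20, 0, 'q [-1.56 -0.53  2.33  0.54  0.63 -0.75] p [ 0.232 -0.498  0.25 ] tilt 47.6 head -65.0', 'q [-1.8  -0.89  2.58  0.21  1.21 -0.72] p [ 0.126 -0.281  0.102] tilt 17.8 head -64.2')
(np.float64(17.5), 20, 0.62, 0.3, -20, 0, 'q [-1.47 -0.36  2.12  0.43  0.62 -0.59] p [ 0.262 -0.562  0.3  ] tilt 47.6 head -65.0', 'q [-1.81 -0.89  2.58  0.21  1.22 -0.72] p [ 0.124 -0.28   0.102] tilt 17.5 head -64.0')
(np.float64(18.4), 20, 0.7, 0.25, -20, 0, 'q [-1.41 -0.08  2.    0.48  0.45 -0.62] p [ 0.296 -0.634  0.25 ] tilt 47.6 head -65.0', 'q [-1.79 -0.89  2.58  0.21  1.2  -0.71] p [ 0.129 -0.284  0.104] tilt 18.4 head -64.5')
(np.float64(20.0), 18, 0.55, 0.25, 10, 0, 'q [-1.56 -0.53  2.33  0.54  0.63 -0.75] p [ 0.232 -0.498  0.25 ] tilt 47.6 head -65.0', 'q [-1.85 -0.89  1.93  0.24  1.83 -0.62] p [ 0.126 -0.283  0.44 ] tilt 20.0 head -64.2')
```

```bash
cat > plan.py <<'E'
from sim import *
from feas import toolR,tcp,O,C,psi
import itertools
def ang(a,b): return np.degrees(np.arccos(np.clip(a@b,-1,1)))
def call(q,shift,turn,n):
    s=pose(q)
    for i in range(n): q=row(q,s,shift,turn,w=.4)
    return q
def goto(q,wp,turn=0,verbose=True):
    """world waypoint -> list of (shift,turn,n) calls"""
    out=[]
    for k in range(6):
        p,R=pose(q); d=np.array(wp)-p; L=np.linalg.norm(d)
        if L<.004: break
        s=R.inv().apply(d)/.4; m=np.abs(s).max()
        if m>1: s=s/m
        if np.linalg.norm(s)*.4>.48: s=s*.48/(np.linalg.norm(s)*.4)
        s=np.round(s,3); n=int(np.ceil(np.linalg.norm(s)*.4/.05-.05)); t=turn if k==0 else 0
        n=max(n,int(np.ceil(abs(t)*np.pi/.15))); q=call(q,s,t,n); out.append((s.tolist(),t,n)); 
        if verbose: print("call",s.tolist(),"turn",t,"rows",n,"|",info(q))
    return q
D=[np.array(d)/max(np.abs(d)) for d in itertools.product([-1,-.5,0,.5,1],repeat=3) if max(np.abs(d))==1]
def ratchet(q,zt,n,zlo=.68,zhi=1.05,tol=1.0,verbose=True):
    for i in range(n):
        best=None
        if i%2==0: 
            for d in D:
                x=row(q,pose(q),d,w=.4);p,R=pose(x)
                c=ang(R.as_matrix()[:,2],zt)+100*max(0,zlo-p[2],p[2]-zhi)
                if best is None or c<best[0]: best=(c,d,x)
            d=best[1]
        else: best=(0,d,row(q,pose(q),d,w=.4))
        q=best[2]; a=ang(pose(q)[1].as_matrix()[:,2],zt)
        if verbose: print(i,d.tolist(),round(a,1),info(q))
        if a<tol: break
    return q
E
cat > s1.py <<'E'
from plan import *
q=np.array([-1.438,.161,.299,.233,1.867,-.139])
zt=toolR(38).as_matrix()[:,2]
q=goto(q,[.5,-.25,.88]); q=goto(q,[.5,.25,.85]); q=goto(q,[.2,.58,.82])
q=ratchet(q,zt,40)
E
time python3 s1.py
```

```text
call [0.868, -0.458, -0.325] turn 0 rows 9 | q [-0.34  0.01  0.61 -0.58  1.83  0.44] p [ 0.5  -0.25  0.88] tilt 47.6 head -65.0
call [0.506, -0.786, -0.753] turn 0 rows 10 | q [ 0.66  0.39  0.3  -1.14  2.23  0.94] p [0.492 0.204 0.816] tilt 47.2 head -62.8
call [0.069, -0.002, -0.126] turn 0 rows 2 | q [ 0.7   0.4   0.3  -1.14  2.22  0.97] p [0.488 0.227 0.813] tilt 47.4 head -60.5
call [0.057, 0.042, -0.089] turn 0 rows 1 | q [ 0.71  0.39  0.3  -1.14  2.21  0.98] p [0.488 0.23  0.818] tilt 47.9 head -58.7
call [0.054, 0.037, -0.073] turn 0 rows 1 | q [ 0.72  0.39  0.3  -1.14  2.19  0.98] p [0.49  0.233 0.823] tilt 48.4 head -57.2
call [0.048, 0.033, -0.062] turn 0 rows 1 | q [ 0.72  0.39  0.3  -1.14  2.18  0.98] p [0.491 0.235 0.826] tilt 48.8 head -55.9
call [0.042, 0.028, -0.052] turn 0 rows 1 | q [ 0.73  0.39  0.3  -1.14  2.17  0.98] p [0.492 0.238 0.83 ] tilt 49.2 head -54.8
call [-0.193, -0.733, -0.833] turn 0 rows 9 | q [ 1.25  0.49  0.42 -1.14  2.41  1.49] p [0.256 0.458 0.704] tilt 47.5 head -53.3
call [0.068, -0.016, -0.437] turn 0 rows 4 | q [ 1.32  0.56  0.33 -1.14  2.46 
[... 2886 characters left out ...]
 0.887] tilt 34.2 head -0.6
22 [0.5, 0.0, -1.0] 6.0 q [ 1.73  0.12  0.3  -1.14  2.47  1.59] p [0.033 0.318 0.89 ] tilt 34.7 head 1.1
23 [0.5, 0.0, -1.0] 4.9 q [ 1.74  0.11  0.3  -1.14  2.46  1.59] p [0.033 0.32  0.893] tilt 35.3 head 2.9
24 [0.5, 0.0, -1.0] 3.7 q [ 1.75  0.11  0.3  -1.14  2.45  1.6 ] p [0.033 0.321 0.897] tilt 35.8 head 4.6
25 [0.5, 0.0, -1.0] 2.5 q [ 1.76  0.1   0.3  -1.14  2.43  1.61] p [0.032 0.322 0.9  ] tilt 36.4 head 6.4
26 [1.0, 0.0, -1.0] 1.3 q [ 1.75  0.1   0.3  -1.13  2.41  1.6 ] p [0.041 0.328 0.905] tilt 37.4 head 7.7
27 [1.0, 0.0, -1.0] 0.6 q [ 1.74  0.1   0.3  -1.13  2.38  1.6 ] p [0.048 0.334 0.909] tilt 38.5 head 9.0
real	0m27.508s
user	0m27.699s
sys	0m0.183s
```

>>> play_rows:
  plan:
    - [85,[0.87,-0.46,-0.32],0]
    - [85,[0.87,-0.46,-0.32],0]
    - [85,[0.87,-0.46,-0.32],0]
    - [85,[0.87,-0.46,-0.32],0]
    - [85,[0.87,-0.46,-0.32],0]
    - [85,[0.87,-0.46,-0.32],0]
    - [85,[0.87,-0.46,-0.32],0]
    - [85,[0.87,-0.46,-0.32],0]
    - [85,[0.87,-0.46,-0.32],0]

```text
time_s: 9.65
eef_pos: [0.5045, -0.2464, 0.8754]
eef_rot: [0.391, 0.894, 0.202, 0.087]
wrist_force: [-0.4, -1.4, -0.2]
opening: 0.992
grasp_force: 0.0
```

>>> play_rows:
  plan:
    - [85,[0.51,-0.79,-0.75],0]
    - [85,[0.51,-0.79,-0.75],0]
    - [85,[0.51,-0.79,-0.75],0]
    - [85,[0.51,-0.79,-0.75],0]
    - [85,[0.51,-0.79,-0.75],0]
    - [85,[0.51,-0.79,-0.75],0]
    - [85,[0.51,-0.79,-0.75],0]
    - [85,[0.51,-0.79,-0.75],0]
    - [85,[0.51,-0.79,-0.75],0]
    - [85,[0.51,-0.79,-0.75],0]

```text
time_s: 10.65
eef_pos: [0.4951, 0.2109, 0.8098]
eef_rot: [0.388, 0.893, 0.206, 0.097]
wrist_force: [1.2, -0.3, -0.1]
opening: 0.995
grasp_force: 0.0
```

```bash
python3 st.py
cat > r1.py <<'E'
from plan import *
import sys
q=np.loadtxt("log.txt")[-1][:6]; print(info(q))
tilt,head=float(sys.argv[1]),float(sys.argv[2]); zt=toolR(tilt,head=np.radians(head)).as_matrix()[:,2]
ratchet(q,zt,int(sys.argv[3]))
E
python3 r1.py 38 9.6 36
```

```text
t 10.65 q [ 0.665  0.403  0.3   -1.137  2.227  0.948] p [0.4951 0.2109 0.8098] r 0.538 tilt 47.1 F [ 1.2 -0.3 -0.1] open 0.995 gf 0.0
[[0.896, 0.293, 0.333], [0.443, -0.615, -0.652], [0.013, 0.732, -0.681]]
q [ 0.66  0.4   0.3  -1.14  2.23  0.95] p [0.495 0.211 0.81 ] tilt 47.1 head -63.0
0 [0.0, 0.0, -1.0] 46.3 q [ 0.71  0.39  0.3  -1.14  2.24  0.96] p [0.475 0.226 0.815] tilt 46.5 head -60.9
1 [0.0, 0.0, -1.0] 44.7 q [ 0.75  0.38  0.3  -1.14  2.26  0.98] p [0.456 0.24  0.819] tilt 45.8 head -58.9
2 [0.0, 0.0, -1.0] 43.0 q [ 0.79  0.36  0.3  -1.14  2.27  1.  ] p [0.436 0.253 0.824] tilt 45.1 head -56.7
3 [0.0, 0.0, -1.0] 41.4 q [ 0.83  0.35  0.3  -1.14  2.29  1.02] p [0.417 0.265 0.828] tilt 44.5 head -54.6
4 [0.0, 0.0, -1.0] 39.8 q [ 0.87  0.34  0.3  -1.14  2.3   1.04] p [0.397 0.276 0.831] tilt 43.9 head -52.5
5 [0.0, 0.0, -1.0] 38.3 q [ 0.91  0.33  0.3  -1.14  2.31  1.06] p [0.378 0.286 0.835] tilt 43.2 head -50.4
6 [0.0, 0.0, -1.0] 36.7 q [ 0.95  0.31  0.3  -1.14  2.33  1.08] p [0.358 0.295 0.838] tilt 42.6 head -48.2
7 [0.0, 0.0, -1.0] 35.1 q [ 0.99  0.3   0.3  -1.14  2.34  1.1
[... 2233 characters left out ...]
.14  0.3  -1.14  2.47  1.59] p [0.036 0.33  0.883] tilt 35.0 head -1.4
29 [0.5, 0.0, -1.0] 6.1 q [ 1.73  0.14  0.3  -1.14  2.46  1.6 ] p [0.036 0.332 0.887] tilt 35.5 head 0.3
30 [0.5, 0.0, -1.0] 4.9 q [ 1.74  0.13  0.3  -1.14  2.45  1.6 ] p [0.035 0.333 0.89 ] tilt 36.0 head 2.1
31 [0.5, 0.0, -1.0] 3.7 q [ 1.75  0.13  0.3  -1.14  2.43  1.61] p [0.034 0.334 0.894] tilt 36.5 head 3.9
32 [0.5, 0.0, -1.0] 2.5 q [ 1.76  0.12  0.3  -1.14  2.42  1.62] p [0.034 0.335 0.897] tilt 37.1 head 5.8
33 [0.5, 0.0, -1.0] 1.3 q [ 1.78  0.12  0.3  -1.14  2.41  1.62] p [0.033 0.335 0.901] tilt 37.6 head 7.6
34 [0.5, 0.5, -1.0] 0.2 q [ 1.76  0.09  0.3  -1.14  2.4   1.59] p [0.044 0.321 0.912] tilt 38.1 head 9.2
```

```bash
cat > f2.py <<'E'
from feas import *
S=np.array([.4593,-.3220,0])
def spk_tcp(S,head,tilt,gx=-.008,gz=.030):
    R=toolR(tilt,False,head); return S+Ro.from_euler('z',head).apply([gx,0,gz])+R.apply([0,0,.019]),R
if __name__=="__main__":
  for t in(38,40,43):
    for n,(P,hd) in dict(now=(S,-38),stage=(S,9.6),stage2=(O+C.apply([-.1,-.32,0]),9.6)).items():
        p,R=spk_tcp(P,np.radians(hd),t); e,q=ik(p,R); w=p-R.as_matrix()[:,2]*.358; print(t,n,round(e,4),q.round(2),"tcp",p.round(3),"wrist",w.round(3))
    for n,c in(("low",[-.045,0,.066]),("high",[-.045,0,.336]),("hang",[.055,0,.085]),("pre",[-.06,0,.085])):
        R=toolR(t,False); p=tcp(c,R); e,q=ik(p,R); w=p-R.as_matrix()[:,2]*.358; print(t,n,round(e,4),q.round(2),"tcp",p.round(3),"wrist",w.round(3))
E
python3 f2.py
```

```text
38 now 0.0 [-0.93  0.14  2.31  1.29  0.17  0.08] tcp [ 0.462 -0.324  0.015] wrist [ 0.289 -0.189  0.297]
38 stage 0.0 [-1.24  0.3   2.09  0.92  0.87 -0.5 ] tcp [ 0.463 -0.321  0.015] wrist [ 0.246 -0.358  0.297]
38 stage2 0.0 [-1.14  0.28  2.12  0.96  0.81 -0.45] tcp [ 0.494 -0.281  0.015] wrist [ 0.277 -0.318  0.297]
38 low 0.0 [-0.4  -0.13  2.45  0.99  0.4   0.16] tcp [0.503 0.045 0.051] wrist [0.285 0.008 0.333]
38 high 0.0 [-0.4  -0.63  2.16  0.39  1.06  0.91] tcp [0.503 0.045 0.321] wrist [0.285 0.008 0.603]
38 hang 0.0 [-0.25  0.07  2.21  0.81  0.35  0.46] tcp [0.601 0.062 0.07 ] wrist [0.384 0.025 0.352]
38 pre 0.0 [-0.43 -0.25  2.49  0.85  0.48  0.29] tcp [0.488 0.043 0.07 ] wrist [0.271 0.006 0.352]
40 now 0.0 [-0.94  0.15  2.33  1.65  0.17 -0.29] tcp [ 0.463 -0.325  0.015] wrist [ 0.281 -0.183  0.29 ]
40 stage 0.0 [-1.27  0.31  2.1   0.96  0.89 -0.56] tcp [ 0.463 -0.321  0.015] wrist [ 0.237 -0.36   0.29 ]
40 stage2 0.0 [-1.16  0.29  2.13  1.02  0.82 -0.52] tcp [ 0.494 -0.281  0.015] wrist [ 0.268 -0.319  0.29 ]
40 low 0.0 [-0.42 -0.13  2.48  1.13  0.4   0.01] tcp [0.503 0.
[... 353 characters left out ...]
  0.16  2.36  2.08  0.22 -0.73] tcp [ 0.463 -0.325  0.016] wrist [ 0.271 -0.175  0.278]
43 stage 0.0 [-1.3   0.33  2.11  1.02  0.92 -0.64] tcp [ 0.464 -0.321  0.016] wrist [ 0.223 -0.362  0.278]
43 stage2 0.0 [-1.19  0.31  2.15  1.09  0.85 -0.61] tcp [ 0.495 -0.281  0.016] wrist [ 0.254 -0.321  0.278]
43 low 0.0 [-0.45 -0.12  2.51  1.34  0.42 -0.23] tcp [0.504 0.045 0.052] wrist [0.263 0.005 0.314]
43 high 0.0 [-0.45 -0.7   2.23  0.48  1.01  0.83] tcp [0.504 0.045 0.322] wrist [0.263 0.005 0.584]
43 hang 0.0 [-0.27  0.07  2.27  1.24  0.31  0.02] tcp [0.603 0.062 0.071] wrist [0.362 0.021 0.333]
43 pre 0.0 [-0.49 -0.25  2.55  1.14  0.47 -0.03] tcp [0.489 0.043 0.071] wrist [0.248 0.002 0.333]
```

>>> play_rows:
  plan:
    - [85,[0,0,-1],0]

```text
time_s: 10.75
eef_pos: [0.4781, 0.2277, 0.8109]
eef_rot: [0.381, 0.894, 0.213, 0.104]
wrist_force: [0.4, 0.8, -1.0]
opening: 0.993
grasp_force: 0.0
```

>>> play_rows:
  plan:
    - [85,[0,0,-1],0]

```text
time_s: 10.85
eef_pos: [0.456, 0.2406, 0.8188]
eef_rot: [0.37, 0.896, 0.217, 0.117]
wrist_force: [0.2, 0.1, 0.2]
opening: 0.998
grasp_force: 0.0
```

>>> play_rows:
  plan:
    - [85,[0,0,-1],0]

```text
time_s: 10.95
eef_pos: [0.4353, 0.2536, 0.8242]
eef_rot: [0.36, 0.897, 0.221, 0.129]
wrist_force: [-0.3, 0.8, -0.2]
opening: 0.997
grasp_force: 0.0
```

>>> play_rows:
  plan:
    - [85,[0,0,-1],0]

```text
time_s: 11.05
eef_pos: [0.4153, 0.2663, 0.828]
eef_rot: [0.351, 0.898, 0.227, 0.138]
wrist_force: [0.0, 1.4, -0.0]
opening: 0.991
grasp_force: 0.0
```

>>> play_rows:
  plan:
    - [85,[0,0,-1],0]

```text
time_s: 11.15
eef_pos: [0.3955, 0.278, 0.8313]
eef_rot: [0.342, 0.899, 0.232, 0.148]
wrist_force: [-0.4, -0.4, -0.2]
opening: 0.995
grasp_force: 0.0
```

>>> play_rows:
  plan:
    - [85,[0,0,-1],0]

```text
time_s: 11.25
eef_pos: [0.3756, 0.2888, 0.8344]
eef_rot: [0.332, 0.9, 0.237, 0.156]
wrist_force: [0.2, 0.6, 1.4]
opening: 0.994
grasp_force: 0.0
```

>>> play_rows:
  plan:
    - [85,[0,0,-1],0]

```text
time_s: 11.35
eef_pos: [0.3559, 0.2986, 0.8373]
eef_rot: [0.322, 0.9, 0.242, 0.165]
wrist_force: [-0.4, 0.7, -0.0]
opening: 0.996
grasp_force: 0.0
```

>>> play_rows:
  plan:
    - [85,[0,0,-1],0]

```text
time_s: 11.45
eef_pos: [0.3362, 0.3075, 0.8401]
eef_rot: [0.312, 0.901, 0.247, 0.173]
wrist_force: [-0.0, 0.9, -0.4]
opening: 0.994
grasp_force: 0.0
```

>>> play_rows:
  plan:
    - [85,[0,0,-1],0]

```text
time_s: 11.55
eef_pos: [0.3165, 0.3154, 0.8426]
eef_rot: [0.302, 0.901, 0.252, 0.181]
wrist_force: [0.7, -0.3, 0.0]
opening: 0.991
grasp_force: 0.0
```

>>> play_rows:
  plan:
    - [85,[0,0,-1],0]

```text
time_s: 11.65
eef_pos: [0.297, 0.3224, 0.845]
eef_rot: [0.292, 0.902, 0.256, 0.188]
wrist_force: [-0.5, 0.9, 0.7]
opening: 0.994
grasp_force: 0.0
```

>>> play_rows:
  plan:
    - [85,[0,0,-1],0]

```text
time_s: 11.75
eef_pos: [0.2777, 0.3286, 0.8473]
eef_rot: [0.282, 0.902, 0.261, 0.195]
wrist_force: [-0.3, 0.7, -0.9]
opening: 0.996
grasp_force: 0.0
```

```bash
python3 st.py
cat > g1.py <<'E'
from plan import *
from f2 import spk_tcp,S
q=np.loadtxt("log.txt")[-1][:6]; print(info(q))
p,R=pose(q); z=R.as_matrix()[:,2]; head=np.arctan2(z[1],z[0]); tilt=np.degrees(np.arccos(-z[2]))
Rt=toolR(tilt,False,head); t=(R.inv()*Rt).as_rotvec()/np.pi; print("turn",t.round(3))
pg=spk_tcp(S,np.radians(-38),tilt)[0]; print("grasp tcp",pg.round(4))
zz=np.array([np.cos(np.radians(-38))*np.sin(np.radians(tilt)),np.sin(np.radians(-38))*np.sin(np.radians(tilt)),-np.cos(np.radians(tilt))])
q=goto(q,[.45,.0,.75],turn=round(t[2],3)); q=goto(q,pg-zz*.16); q=goto(q,pg)
E
python3 g1.py
```

```text
t 11.75 q [ 1.12   0.275  0.299 -1.137  2.379  1.194] p [0.2777 0.3286 0.8473] r 0.43 tilt 40.1 F [-0.3  0.7 -0.9] open 0.996 gf 0.0
[[0.787, 0.361, 0.5], [0.581, -0.705, -0.407], [0.206, 0.611, -0.765]]
q [ 1.12  0.27  0.3  -1.14  2.38  1.19] p [0.278 0.329 0.847] tilt 40.1 head -39.1
turn [ 0.    -0.     0.397]
grasp tcp [ 0.4626 -0.3246  0.0155]
call [-0.188, 0.586, 0.735] turn 0.397 rows 9 | q [ 0.1  -0.34  1.14 -0.48  1.78  2.12] p [0.45 0.   0.75] tilt 40.1 head -39.1
call [-0.554, 0.441, 0.969] turn 0 rows 10 | q [-0.73 -0.85  2.29  0.04  1.    1.51] p [ 0.401 -0.187  0.311] tilt 40.1 head -39.1
call [-0.218, 0.174, 0.382] turn 0 rows 4 | q [-1.05 -0.61  2.54  0.43  0.58  0.92] p [ 0.382 -0.261  0.138] tilt 40.1 head -39.1
call [-0.0, -0.005, 0.4] turn 0 rows 4 | q [-0.92  0.15  2.33  1.71  0.15 -0.32] p [ 0.463 -0.325  0.015] tilt 40.1 head -39.1
```

>>> play_rows:
  plan:
    - [85,[-0.19,0.59,0.73],0.397]
    - [85,[-0.19,0.59,0.73],0.397]
    - [85,[-0.19,0.59,0.73],0.397]
    - [85,[-0.19,0.59,0.73],0.397]
    - [85,[-0.19,0.59,0.73],0.397]
    - [85,[-0.19,0.59,0.73],0.397]
    - [85,[-0.19,0.59,0.73],0.397]
    - [85,[-0.19,0.59,0.73],0.397]
    - [85,[-0.19,0.59,0.73],0.397]
    - [85,[-0.19,0.59,0.73],0.397]

```text
time_s: 12.75
eef_pos: [0.4494, -0.0032, 0.7521]
eef_rot: [0.116, 0.884, -0.317, 0.323]
wrist_force: [0.1, -0.1, 0.2]
opening: 0.997
grasp_force: 0.0
```

>>> play_rows:
  plan:
    - [85,[-0.55,0.44,0.97],0]
    - [85,[-0.55,0.44,0.97],0]
    - [85,[-0.55,0.44,0.97],0]
    - [85,[-0.55,0.44,0.97],0]
    - [85,[-0.55,0.44,0.97],0]
    - [85,[-0.55,0.44,0.97],0]
    - [85,[-0.55,0.44,0.97],0]
    - [85,[-0.55,0.44,0.97],0]
    - [85,[-0.55,0.44,0.97],0]
    - [85,[-0.55,0.44,0.97],0]

```text
time_s: 13.75
eef_pos: [0.4006, -0.1889, 0.3103]
eef_rot: [0.115, 0.886, -0.315, 0.322]
wrist_force: [-0.8, 0.0, -0.2]
opening: 0.995
grasp_force: 0.0
```

```bash
cat > g2.py <<'E'
from st import st
o,R=st()
from see import *
speaker(camera("side"))
from plan import *
from f2 import spk_tcp,S
q=o["q"];p,R=pose(q);z=R.as_matrix()[:,2];head=np.arctan2(z[1],z[0]);tilt=np.degrees(np.arccos(-z[2]));print(info(q))
Rt=toolR(tilt,False,head);print("turn",((R.inv()*Rt).as_rotvec()/np.pi).round(3))
pg=spk_tcp(S,np.radians(-38.3),tilt)[0]
q=goto(q,pg-z*.14); q=goto(q,pg)
E
python3 g2.py
```

```text
t 13.75 q [-0.741 -0.844  2.288  0.044  1.001  1.502] p [ 0.4006 -0.1889  0.3103] r 0.443 tilt 39.9 F [-0.8  0.  -0.2] open 0.995 gf 0.0
[[0.595, -0.631, 0.498], [-0.483, -0.776, -0.405], [0.642, 0.001, -0.767]]
top 342 (array([ 459. , -321.8]), array([61.3, 49.3]), 51.0) loop 101 (array([ 458.6, -322.5]), array([60. ,  8.5]), 52.0)
bar [ 0.4602 -0.3209  0.1359] dir 51.7 80
q [-0.74 -0.84  2.29  0.04  1.    1.5 ] p [ 0.401 -0.189  0.31 ] tilt 39.9 head -39.2
turn [-0.  0.  0.]
call [-0.217, 0.165, 0.43] turn 0 rows 5 | q [-1.02 -0.49  2.52  0.46  0.49  0.9 ] p [ 0.393 -0.268  0.123] tilt 39.9 head -39.2
call [0.0, 0.0, 0.35] turn 0 rows 3 | q [-0.92  0.15  2.33  1.68  0.15 -0.29] p [ 0.463 -0.325  0.015] tilt 39.9 head -39.2
```

>>> play_rows:
  plan:
    - [85,[-0.22,0.165,0.43],0]
    - [85,[-0.22,0.165,0.43],0]
    - [85,[-0.22,0.165,0.43],0]
    - [85,[-0.22,0.165,0.43],0]
    - [85,[-0.22,0.165,0.43],0]
    - [85,[-0.22,0.165,0.43],0]

```text
time_s: 14.4
eef_pos: [0.3942, -0.2671, 0.1255]
eef_rot: [0.113, 0.885, -0.315, 0.322]
wrist_force: [0.4, -0.4, -0.6]
opening: 0.993
grasp_force: 0.0
```

>>> play_rows:
  plan:
    - [85,[0,0,0.08],0]
    - [85,[0,0,0.16],0]
    - [85,[0,0,0.22],0]
    - [85,[0,0,0.28],0]
    - [85,[0,0,0.32],0]
    - [85,[0,0,0.35],0]
    - [85,[0,0,0.35],0]
    - [85,[0,0,0.35],0]
    - [85,[0,0,0.35],0]

```text
time_s: 15.3
eef_pos: [0.467, -0.3261, 0.023]
eef_rot: [0.116, 0.884, -0.314, 0.327]
wrist_force: [0.6, 0.4, 0.3]
opening: 0.996
grasp_force: 0.0
```

Run:
```python
from st import st
o,R=st()
from see import *
p=camera("side");speaker(p)
cv2.imwrite("pics/g.png",cv2.resize(cv2.cvtColor(p["image"][80:280,130:430],cv2.COLOR_RGB2BGR),(800,533)))
```

```text
t 15.3 q [-0.916  0.132  2.325  1.639  0.153 -0.248] p [ 0.467  -0.3261  0.023 ] r 0.57 tilt 40.6 F [0.6 0.4 0.3] open 0.996 gf 0.0
[[0.59, -0.63, 0.505], [-0.479, -0.777, -0.41], [0.65, -0.0, -0.76]]
top 409 (array([ 449.4, -313.2]), array([111.6,  79.6]), 46.1) loop 753 (array([ 426.7, -285.6]), array([121.6, 104.7]), 89.1)
bar [ 0.4213 -0.2786  0.1372] dir 117.6 378
```

View pics/g.png

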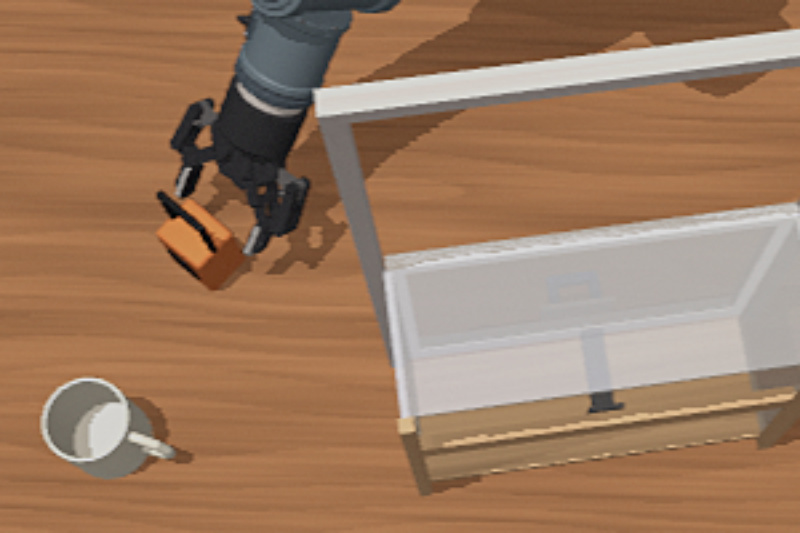

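>>> play_rows:
  plan:
    - [45,[0,0,0],0]
    - [45,[0,0,0],0]
    - [45,[0,0,0],0]
    - [45,[0,0,0],0]
    - [45,[0,0,0],0]
    - [45,[0,0,0],0]
    - [45,[0.03,0,-0.035],0]
    - [45,[0.06,0,-0.07],0]
    - [45,[0.06,0,-0.07],0]

```text
time_s: 16.25
eef_pos: [0.4635, -0.3237, 0.0535]
eef_rot: [0.113, 0.885, -0.315, 0.323]
wrist_force: [0.8, 1.0, -4.7]
opening: 0.674
grasp_force: 66.8
```

```bash
cat > g3.py <<'E'
from st import st
o,R=st()
from see import *
p=camera("side");speaker(p)
from plan import *
q=o["q"]
q=goto(q,[.39,-.2,.31]);q=goto(q,[.40,-.05,.72]);q=goto(q,[.29,.32,.85])
zt=toolR(40.6,head=np.radians(9.6)).as_matrix()[:,2]
q=ratchet(q,zt,34)
E
python3 g3.py
```

```text
t 16.25 q [-0.919  0.025  2.33   0.981  0.184  0.418] p [ 0.4635 -0.3237  0.0535] r 0.565 tilt 40.0 F [ 0.8  1.  -4.7] open 0.674 gf 66.7599134025113
[[0.593, -0.632, 0.5], [-0.485, -0.775, -0.404], [0.643, -0.003, -0.766]]
top 44 (array([ 457.1, -316.2]), array([60. , 62.1]), 53.4) loop 944 (array([ 444.3, -299.2]), array([129. , 105.5]), 60.0)
bar [ 0.4226 -0.2839  0.1374] dir 52.5 311
call [0.153, -0.125, -0.708] turn 0 rows 6 | q [-0.83 -0.88  2.3   0.11  1.03  1.41] p [ 0.39 -0.2   0.31] tilt 40.0 head -39.0
call [0.492, -0.31, -0.925] turn 0 rows 9 | q [-0.11 -0.52  1.31 -0.36  1.72  1.98] p [ 0.4  -0.05  0.72] tilt 40.0 head -39.0
call [-0.403, -0.544, -0.76] turn 0 rows 9 | q [ 1.09  0.26  0.3  -1.12  2.37  2.43] p [0.29 0.32 0.85] tilt 40.0 head -39.0
0 [0.0, 0.5, -1.0] 29.7 q [ 1.13  0.23  0.31 -1.14  2.39  2.43] p [0.261 0.311 0.859] tilt 39.4 head -37.3
1 [0.0, 0.5, -1.0] 28.3 q [ 1.17  0.19  0.34 -1.14  2.41  2.46] p [0.234 0.3   0.864] tilt 38.5 head -35.4
2 [0.0, 0.0, -1.0] 26.7 q [ 1.2   0.2   0.31 -1.14  2.42  2.47] p [0.22  0.306 0.867] tilt 37.6 head -33.1
3 [0.0, 
[... 1646 characters left out ...]
.3  -1.14  2.42  2.86] p [0.044 0.359 0.881] tilt 37.3 head -0.7
19 [0.0, -0.5, -1.0] 6.0 q [ 1.74  0.17  0.3  -1.14  2.41  2.88] p [0.038 0.364 0.882] tilt 37.8 head 1.2
20 [0.0, -0.5, -1.0] 4.8 q [ 1.76  0.17  0.3  -1.14  2.4   2.9 ] p [0.032 0.369 0.883] tilt 38.3 head 3.0
21 [0.0, -0.5, -1.0] 3.5 q [ 1.78  0.17  0.3  -1.14  2.39  2.92] p [0.026 0.373 0.884] tilt 38.8 head 4.9
22 [0.0, -0.5, -1.0] 2.2 q [ 1.81  0.18  0.3  -1.14  2.38  2.93] p [0.02  0.377 0.886] tilt 39.3 head 6.8
23 [0.0, -0.5, -1.0] 1.0 q [ 1.83  0.18  0.3  -1.14  2.37  2.95] p [0.014 0.38  0.888] tilt 39.7 head 8.7
24 [1.0, -1.0, -0.5] 0.1 q [ 1.76  0.15  0.3  -1.12  2.33  2.9 ] p [0.044 0.377 0.901] tilt 40.6 head 9.7
```

>>> play_rows:
  plan:
    - [45,[0.15,-0.125,-0.71],0]
    - [45,[0.15,-0.125,-0.71],0]
    - [45,[0.15,-0.125,-0.71],0]
    - [45,[0.15,-0.125,-0.71],0]
    - [45,[0.15,-0.125,-0.71],0]
    - [45,[0.15,-0.125,-0.71],0]
    - [45,[0.15,-0.125,-0.71],0]

```text
time_s: 17.0
eef_pos: [0.3898, -0.1989, 0.3057]
eef_rot: [0.113, 0.886, -0.314, 0.323]
wrist_force: [2.9, -1.7, -3.6]
opening: 0.673
grasp_force: 67.3
```

>>> play_rows:
  plan:
    - [45,[0.49,-0.31,-0.93],0]
    - [45,[0.49,-0.31,-0.93],0]
    - [45,[0.49,-0.31,-0.93],0]
    - [45,[0.49,-0.31,-0.93],0]
    - [45,[0.49,-0.31,-0.93],0]
    - [45,[0.49,-0.31,-0.93],0]
    - [45,[0.49,-0.31,-0.93],0]
    - [45,[0.49,-0.31,-0.93],0]
    - [45,[0.49,-0.31,-0.93],0]

```text
time_s: 17.9
eef_pos: [0.3989, -0.0464, 0.718]
eef_rot: [0.113, 0.886, -0.312, 0.323]
wrist_force: [-0.6, 0.0, -3.2]
opening: 0.678
grasp_force: 67.2
```

>>> play_rows:
  plan:
    - [45,[-0.4,-0.54,-0.76],0]
    - [45,[-0.4,-0.54,-0.76],0]
    - [45,[-0.4,-0.54,-0.76],0]
    - [45,[-0.4,-0.54,-0.76],0]
    - [45,[-0.4,-0.54,-0.76],0]
    - [45,[-0.4,-0.54,-0.76],0]
    - [45,[-0.4,-0.54,-0.76],0]
    - [45,[-0.4,-0.54,-0.76],0]
    - [45,[-0.4,-0.54,-0.76],0]

```text
time_s: 18.8
eef_pos: [0.2873, 0.3249, 0.8436]
eef_rot: [0.116, 0.888, -0.309, 0.321]
wrist_force: [0.4, -0.0, -4.3]
opening: 0.677
grasp_force: 67.3
```

>>> play_rows:
  plan:
    - [45,[0,0.5,-1],0]

```text
time_s: 18.9
eef_pos: [0.2637, 0.3242, 0.8507]
eef_rot: [0.111, 0.892, -0.305, 0.316]
wrist_force: [0.4, 2.4, -5.0]
opening: 0.674
grasp_force: 67.3
```

>>> play_rows:
  plan:
    - [45,[0,0.5,-1],0]

```text
time_s: 19.0
eef_pos: [0.2363, 0.3127, 0.861]
eef_rot: [0.092, 0.896, -0.304, 0.309]
wrist_force: [-0.2, -0.2, -3.5]
opening: 0.674
grasp_force: 67.4
```

>>> play_rows:
  plan:
    - [45,[0,0,-1],0]

```text
time_s: 19.1
eef_pos: [0.2171, 0.3122, 0.866]
eef_rot: [0.076, 0.898, -0.303, 0.309]
wrist_force: [-0.1, -0.2, -3.6]
opening: 0.672
grasp_force: 67.3
```

>>> play_rows:
  plan:
    - [45,[0,0,-1],0]

```text
time_s: 19.2
eef_pos: [0.2004, 0.316, 0.8671]
eef_rot: [0.065, 0.901, -0.3, 0.308]
wrist_force: [0.1, 1.6, -5.1]
opening: 0.677
grasp_force: 67.3
```

>>> play_rows:
  plan:
    - [45,[0,0,-1],0]

```text
time_s: 19.3
eef_pos: [0.1835, 0.3188, 0.8681]
eef_rot: [0.054, 0.903, -0.297, 0.306]
wrist_force: [0.4, -0.1, -4.2]
opening: 0.68
grasp_force: 67.3
```

>>> play_rows:
  plan:
    - [45,[0,0,-1],0]

```text
time_s: 19.4
eef_pos: [0.1668, 0.3207, 0.8693]
eef_rot: [0.042, 0.905, -0.293, 0.304]
wrist_force: [0.3, -0.2, -4.0]
opening: 0.678
grasp_force: 67.3
```

>>> play_rows:
  plan:
    - [45,[0,0,-1],0]

```text
time_s: 19.5
eef_pos: [0.1504, 0.3219, 0.8706]
eef_rot: [0.031, 0.908, -0.291, 0.302]
wrist_force: [-0.0, 0.1, -5.7]
opening: 0.678
grasp_force: 67.3
```

>>> play_rows:
  plan:
    - [45,[0,0,-1],0]

```text
time_s: 19.6
eef_pos: [0.1341, 0.3224, 0.8717]
eef_rot: [0.02, 0.91, -0.288, 0.299]
wrist_force: [0.5, 0.5, -4.7]
opening: 0.679
grasp_force: 67.3
```

>>> play_rows:
  plan:
    - [45,[0,0,-1],0]

```text
time_s: 19.7
eef_pos: [0.1182, 0.3223, 0.8728]
eef_rot: [0.009, 0.912, -0.285, 0.296]
wrist_force: [0.1, 0.3, -4.5]
opening: 0.673
grasp_force: 67.3
```

>>> play_rows:
  plan:
    - [45,[0,0,-1],0]

```text
time_s: 19.8
eef_pos: [0.1025, 0.3216, 0.8738]
eef_rot: [-0.001, 0.914, -0.282, 0.293]
wrist_force: [-0.2, -0.4, -4.0]
opening: 0.678
grasp_force: 67.3
```

>>> play_rows:
  plan:
    - [45,[0,0,-1],0]

```text
time_s: 19.9
eef_pos: [0.0872, 0.3203, 0.8747]
eef_rot: [-0.012, 0.916, -0.279, 0.289]
wrist_force: [-0.6, 1.2, -4.7]
opening: 0.673
grasp_force: 67.3
```

>>> play_rows:
  plan:
    - [45,[0,0,-1],0]

```text
time_s: 20.0
eef_pos: [0.0722, 0.3184, 0.8756]
eef_rot: [-0.022, 0.918, -0.277, 0.285]
wrist_force: [0.9, 0.1, -5.0]
opening: 0.676
grasp_force: 67.3
```

```bash
python3 st.py; python3 r1.py 40 9.6 20
```

```text
t 20.0 q [ 1.575  0.144  0.299 -1.132  2.51   2.728] p [0.0722 0.3184 0.8756] r 0.327 tilt 33.2 F [ 0.9  0.1 -5. ] open 0.676 gf 67.33464065135195
[[0.685, -0.495, 0.535], [-0.52, -0.846, -0.118], [0.511, -0.198, -0.837]]
q [ 1.57  0.14  0.3  -1.13  2.51  2.73] p [0.072 0.318 0.876] tilt 33.2 head -12.4
0 [0.0, -0.5, -1.0] 13.6 q [ 1.6   0.15  0.3  -1.14  2.5   2.75] p [0.066 0.325 0.875] tilt 33.9 head -10.9
1 [0.0, -0.5, -1.0] 12.6 q [ 1.63  0.16  0.3  -1.14  2.49  2.77] p [0.061 0.333 0.875] tilt 34.5 head -9.1
2 [0.0, -0.5, -1.0] 11.4 q [ 1.65  0.16  0.3  -1.14  2.48  2.8 ] p [0.055 0.34  0.875] tilt 35.0 head -7.4
3 [0.0, -0.5, -1.0] 10.3 q [ 1.68  0.17  0.3  -1.14  2.46  2.82] p [0.05  0.346 0.875] tilt 35.6 head -5.6
4 [0.0, -0.5, -1.0] 9.2 q [ 1.7   0.17  0.3  -1.14  2.45  2.84] p [0.044 0.352 0.875] tilt 36.1 head -3.9
5 [0.0, -0.5, -1.0] 8.0 q [ 1.72  0.18  0.3  -1.14  2.44  2.86] p [0.039 0.358 0.876] tilt 36.6 head -2.0
6 [0.0, -0.5, -1.0] 6.8 q [ 1.74  0.18  0.3  -1.14  2.43  2.88] p [0.033 0.363 0.877] tilt 37.1 head -0.2
7 [0.0, -0.5, -1.0] 5.6 q [ 1.77  0.18  0.3  -1.14  2.42  2.9 ] p [0.027 0.368 0.878] tilt 37.6 head 1.6
8 [0.0, -0.5, -1.0] 4.3 q [ 1.79  0.18  0.3  -1.14  2.41  2.92] p [0.021 0.372 0.879] tilt 38.1 head 3.5
9 [0.0, -0.5, -1.0] 3.1 q [ 1.81  0.18  0.3  -1.14  2.4   2.93] p [0.015 0.376 0.881] tilt 38.5 head 5.3
10 [0.0, -0.5, -1.0] 1.8 q [ 1.83  0.18  0.3  -1.14  2.38  2.95] p [0.009 0.379 0.882] tilt 39.0 head 7.2
11 [0.0, -0.5, -1.0] 0.6 q [ 1.85  0.18  0.3  -1.14  2.37  2.97] p [0.003 0.382 0.884] tilt 39.5 head 9.1
```

>>> play_rows:
  plan:
    - [45,[0,-0.5,-1],0]

```text
time_s: 20.1
eef_pos: [0.0675, 0.3247, 0.8763]
eef_rot: [-0.032, 0.916, -0.275, 0.289]
wrist_force: [0.3, -0.2, -4.0]
opening: 0.675
grasp_force: 67.3
```

>>> play_rows:
  plan:
    - [45,[0,-0.5,-1],0]

```text
time_s: 20.2
eef_pos: [0.0635, 0.3342, 0.875]
eef_rot: [-0.039, 0.915, -0.273, 0.294]
wrist_force: [-0.1, 0.5, -4.3]
opening: 0.679
grasp_force: 67.3
```

>>> play_rows:
  plan:
    - [45,[0,-0.5,-1],0]

```text
time_s: 20.3
eef_pos: [0.0586, 0.342, 0.8744]
eef_rot: [-0.047, 0.914, -0.271, 0.298]
wrist_force: [-0.8, 0.8, -4.3]
opening: 0.679
grasp_force: 67.3
```

>>> play_rows:
  plan:
    - [45,[0,-0.5,-1],0]

```text
time_s: 20.4
eef_pos: [0.0533, 0.3485, 0.8744]
eef_rot: [-0.055, 0.913, -0.269, 0.301]
wrist_force: [0.4, 0.7, -4.8]
opening: 0.672
grasp_force: 67.3
```

>>> play_rows:
  plan:
    - [45,[0,-0.5,-1],0]

```text
time_s: 20.5
eef_pos: [0.0479, 0.3543, 0.8749]
eef_rot: [-0.065, 0.913, -0.267, 0.303]
wrist_force: [-1.0, -1.1, -4.6]
opening: 0.676
grasp_force: 67.3
```

>>> play_rows:
  plan:
    - [45,[0,-0.5,-1],0]

```text
time_s: 20.6
eef_pos: [0.0423, 0.3597, 0.8756]
eef_rot: [-0.074, 0.912, -0.264, 0.305]
wrist_force: [0.2, 0.4, -5.4]
opening: 0.678
grasp_force: 67.3
```

>>> play_rows:
  plan:
    - [45,[0,-0.5,-1],0]

```text
time_s: 20.7
eef_pos: [0.0366, 0.3648, 0.8765]
eef_rot: [-0.084, 0.911, -0.261, 0.307]
wrist_force: [0.5, -0.3, -5.0]
opening: 0.676
grasp_force: 67.3
```

>>> play_rows:
  plan:
    - [45,[0,-0.5,-1],0]

```text
time_s: 20.8
eef_pos: [0.0308, 0.3695, 0.8775]
eef_rot: [-0.094, 0.911, -0.257, 0.308]
wrist_force: [-0.2, -0.5, -3.4]
opening: 0.677
grasp_force: 67.3
```

>>> play_rows:
  plan:
    - [45,[0,-0.5,-1],0]

```text
time_s: 20.9
eef_pos: [0.0249, 0.3739, 0.8786]
eef_rot: [-0.104, 0.91, -0.254, 0.309]
wrist_force: [-0.5, 0.4, -4.2]
opening: 0.677
grasp_force: 67.4
```

>>> play_rows:
  plan:
    - [45,[0,-0.5,-1],0]

```text
time_s: 21.0
eef_pos: [0.0189, 0.3779, 0.88]
eef_rot: [-0.114, 0.91, -0.251, 0.31]
wrist_force: [0.3, 0.1, -3.3]
opening: 0.682
grasp_force: 67.4
```

>>> play_rows:
  plan:
    - [45,[0,-0.5,-1],0]

```text
time_s: 21.1
eef_pos: [0.0129, 0.3814, 0.8816]
eef_rot: [-0.124, 0.91, -0.247, 0.31]
wrist_force: [0.5, -1.0, -4.6]
opening: 0.678
grasp_force: 67.4
```

```bash
python3 st.py; python3 r1.py 40 9.6 4
cat > g4.py <<'E'
from plan import *
from f2 import spk_tcp
import sys
q=np.loadtxt("log.txt")[-1][:6]; p,R=pose(q); z=R.as_matrix()[:,2]; head=np.arctan2(z[1],z[0]); tilt=np.degrees(np.arccos(-z[2]))
t=(R.inv()*toolR(tilt,False,head)).as_rotvec()/np.pi; print("turn",t.round(3))
q=goto(q,[.42,.2,.75],turn=round(t[2],3));q=goto(q,[.40,-.2,.5]);q=goto(q,[.45,-.30,.2])
E
python3 g4.py
```

```text
t 21.1 q [ 1.818  0.186  0.299 -1.137  2.383  2.953] p [0.0129 0.3814 0.8816] r 0.382 tilt 39.0 F [ 0.5 -1.  -4.6] open 0.678 gf 67.37228323629097
[[0.686, -0.372, 0.626], [-0.527, -0.847, 0.073], [0.503, -0.379, -0.777]]
q [ 1.82  0.19  0.3  -1.14  2.38  2.95] p [0.013 0.381 0.882] tilt 39.0 head 6.7
0 [0.0, -0.5, -1.0] 0.8 q [ 1.84  0.18  0.3  -1.14  2.37  2.97] p [0.006 0.384 0.884] tilt 39.6 head 8.5
turn [ 0.     0.    -0.206]
call [0.771, 0.13, 0.859] turn -0.206 rows 10 | q [ 0.26 -0.43  1.18 -0.09  1.71  1.67] p [0.42 0.2  0.75] tilt 39.0 head 6.7
call [-0.523, 0.987, 0.381] turn 0 rows 10 | q [-1.33 -0.61  1.81  0.69  1.78  0.33] p [ 0.4 -0.2  0.5] tilt 39.0 head 6.7
call [-0.398, 0.263, 0.643] turn 0 rows 7 | q [-1.27 -0.16  2.1   0.74  1.16 -0.1 ] p [ 0.45 -0.3   0.2 ] tilt 39.0 head 6.7
```

>>> play_rows:
  plan:
    - [45,[0,-0.5,-1],0]

```text
time_s: 21.2
eef_pos: [0.0068, 0.3846, 0.8834]
eef_rot: [-0.135, 0.909, -0.243, 0.31]
wrist_force: [-0.1, 0.7, -4.0]
opening: 0.673
grasp_force: 67.4
```

>>> play_rows:
  plan:
    - [45,[0.78,0.12,0.86],-0.206]
    - [45,[0.78,0.12,0.86],-0.206]
    - [45,[0.78,0.12,0.86],-0.206]
    - [45,[0.78,0.12,0.86],-0.206]
    - [45,[0.78,0.12,0.86],-0.206]
    - [45,[0.78,0.12,0.86],-0.206]
    - [45,[0.78,0.12,0.86],-0.206]
    - [45,[0.78,0.12,0.86],-0.206]
    - [45,[0.78,0.12,0.86],-0.206]
    - [45,[0.78,0.12,0.86],-0.206]

```text
time_s: 22.2
eef_pos: [0.423, 0.2096, 0.7529]
eef_rot: [-0.028, 0.94, 0.057, 0.336]
wrist_force: [1.0, 1.6, -5.0]
opening: 0.674
grasp_force: 67.3
```

```bash
python3 st.py
cat > g5.py <<'E'
from plan import *
q=np.loadtxt("log.txt")[-1][:6]; p,R=pose(q); z=R.as_matrix()[:,2]; head=np.arctan2(z[1],z[0]); tilt=np.degrees(np.arccos(-z[2]));print(info(q))
t=(R.inv()*toolR(tilt,False,head)).as_rotvec()/np.pi; print("turn",t.round(3))
q=goto(q,[.40,-.2,.5],turn=round(t[2],3));q=goto(q,[.47,-.29,.12]);q=goto(q,[.49,-.29,.03])
E
python3 g5.py
```

```text
t 22.2 q [ 0.27  -0.417  1.174 -0.081  1.7    1.681] p [0.423  0.2096 0.7529] r 0.472 tilt 39.4 F [ 1.   1.6 -5. ] open 0.674 gf 67.31169703538399
[[0.767, 0.126, 0.629], [0.088, -0.992, 0.091], [0.635, -0.014, -0.772]]
q [ 0.27 -0.42  1.17 -0.08  1.7   1.68] p [0.423 0.21  0.753] tilt 39.4 head 8.2
turn [-0.     0.    -0.007]
call [-0.527, 1.0, 0.353] turn -0.007 rows 10 | q [-1.33 -0.61  1.81  0.71  1.8   0.31] p [ 0.4   -0.193  0.504] tilt 39.4 head 8.2
call [-0.009, 0.017, 0.006] turn 0 rows 1 | q [-1.34 -0.6   1.81  0.71  1.79  0.3 ] p [ 0.4 -0.2  0.5] tilt 39.4 head 8.2
call [-0.495, 0.248, 0.823] turn 0 rows 8 | q [-1.22  0.01  2.14  0.83  1.   -0.26] p [ 0.47 -0.29  0.12] tilt 39.4 head 8.2
call [-0.105, 0.008, 0.205] turn 0 rows 2 | q [-1.17  0.25  2.13  0.98  0.84 -0.45] p [ 0.49 -0.29  0.03] tilt 39.4 head 8.2
```

>>> play_rows:
  plan:
    - [45,[-0.53,1,0.35],-0.007]
    - [45,[-0.53,1,0.35],-0.007]
    - [45,[-0.53,1,0.35],-0.007]
    - [45,[-0.53,1,0.35],-0.007]
    - [45,[-0.53,1,0.35],-0.007]
    - [45,[-0.53,1,0.35],-0.007]
    - [45,[-0.53,1,0.35],-0.007]
    - [45,[-0.53,1,0.35],-0.007]
    - [45,[-0.53,1,0.35],-0.007]
    - [45,[-0.53,1,0.35],-0.007]

```text
time_s: 23.2
eef_pos: [0.399, -0.1591, 0.5256]
eef_rot: [-0.023, 0.939, 0.067, 0.336]
wrist_force: [1.5, -1.5, -3.8]
opening: 0.676
grasp_force: 67.5
```

>>> play_rows:
  plan:
    - [45,[-0.5,0.25,0.82],0]
    - [45,[-0.5,0.25,0.82],0]
    - [45,[-0.5,0.25,0.82],0]
    - [45,[-0.5,0.25,0.82],0]
    - [45,[-0.5,0.25,0.82],0]
    - [45,[-0.5,0.25,0.82],0]
    - [45,[-0.5,0.25,0.82],0]
    - [45,[-0.5,0.25,0.82],0]
    - [45,[-0.5,0.25,0.82],0]
    - [45,[-0.5,0.25,0.82],0]

```text
time_s: 24.2
eef_pos: [0.4679, -0.2467, 0.1455]
eef_rot: [-0.026, 0.939, 0.068, 0.336]
wrist_force: [0.6, -0.1, -4.0]
opening: 0.674
grasp_force: 67.7
```

```bash
cat > g6.py <<'E'
from st import st
o,R=st()
from see import *
p=camera("side"); cv2.imwrite("pics/h.png",cv2.resize(cv2.cvtColor(p["image"][80:280,130:430],cv2.COLOR_RGB2BGR),(800,533)))
W=cloud(p);hsv=cv2.cvtColor(p["image"],cv2.COLOR_RGB2HSV)
m=(hsv[...,0]<14)&(hsv[...,1]>190)&(hsv[...,2]>110)&(np.hypot(W[...,0]-.47,W[...,1]+.29)<.12)
print(m.sum(),np.percentile(W[m],[2,50,98],axis=0).round(3).tolist()); T=W[m]; T=T[T[:,2]>np.percentile(T[:,2],98)-.02]; print("top",len(T),rect(T),T[:,2].min(),T[:,2].max())
A=np.c_[T[:,:2],np.ones(len(T))];print("slope",np.linalg.lstsq(A,T[:,2],rcond=None)[0].round(3))
from plan import *
q=o["q"];p,R=pose(q);print("up",R.inv().apply([0,0,1]).round(3))
E
python3 g6.py
```

```text
t 24.2 q [-1.179 -0.125  2.207  0.798  1.036 -0.168] p [ 0.4679 -0.2467  0.1455] r 0.529 tilt 39.4 F [ 0.6 -0.1 -4. ] open 0.674 gf 67.70716149587315
[[0.765, 0.145, 0.627], [0.11, -0.989, 0.095], [0.634, -0.004, -0.773]]
41 [[0.446, -0.271, 0.132], [0.488, -0.243, 0.17], [0.491, -0.218, 0.203]]
top 18 (array([ 478.5, -233.7]), array([29.6, 66.2]), 45.5) 0.18608856854143463 0.2040601059328409
slope [-0.287  0.037  0.34 ]
up [ 0.634 -0.004 -0.773]
```

View pics/h.png

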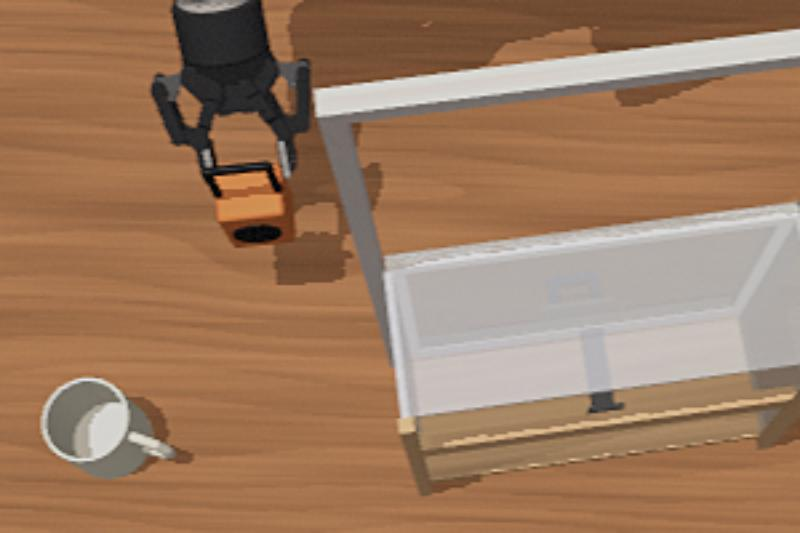

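>>> play_rows:
  plan:
    - [45,[-0.08,0.11,0.1],0]
    - [45,[-0.14,0.11,0.17],0]
    - [45,[-0.16,0.11,0.195],0]
    - [45,[-0.175,0.11,0.215],0]
    - [45,[-0.185,0.11,0.226],0]
    - [45,[-0.188,0.11,0.23],0]
    - [45,[-0.188,0.11,0.23],0]

```text
time_s: 24.95
eef_pos: [0.4757, -0.2924, 0.0296]
eef_rot: [-0.023, 0.939, 0.069, 0.337]
wrist_force: [-1.0, 0.7, -4.6]
opening: 0.676
grasp_force: 67.7
```

```bash
python3 g6.py
```

```text
t 24.95 q [-1.206  0.237  2.151  0.97   0.851 -0.485] p [ 0.4757 -0.2924  0.0296] r 0.558 tilt 39.5 F [-1.   0.7 -4.6] open 0.676 gf 67.68664962793991
[[0.763, 0.145, 0.63], [0.114, -0.989, 0.09], [0.636, 0.003, -0.771]]
20 [[0.469, -0.313, 0.016], [0.495, -0.282, 0.071], [0.499, -0.264, 0.089]]
top 11 (array([ 486.7, -280.5]), array([25.5, 63.2]), 42.2) 0.06894418618902741 0.09098864768243459
slope [-0.303  0.067  0.247]
up [ 0.636  0.003 -0.771]
```

>>> play_rows:
  plan:
    - [45,[-0.005,0,0.006],0]
    - [45,[-0.01,0,0.012],0]
    - [45,[-0.012,0,0.015],0]
    - [45,[-0.012,0,0.015],0]

```text
time_s: 25.4
eef_pos: [0.4755, -0.2919, 0.021]
eef_rot: [-0.024, 0.939, 0.068, 0.337]
wrist_force: [-4.0, -0.0, 3.7]
opening: 0.675
grasp_force: 68.8
```

>>> play_rows:
  plan:
    - [85,[-0.012,0,0.015],0]
    - [85,[-0.012,0,0.015],0]
    - [85,[-0.012,0,0.015],0]
    - [85,[-0.012,0,0.0],0]
    - [85,[-0.012,0,-0.1],0]
    - [85,[-0.012,0,-0.22],0]
    - [85,[-0.012,0,-0.34],0]
    - [85,[-0.012,0,-0.34],0]

```text
time_s: 26.2
eef_pos: [0.3844, -0.3091, 0.1271]
eef_rot: [-0.019, 0.939, 0.069, 0.337]
wrist_force: [0.8, -1.6, -0.1]
opening: 0.995
grasp_force: 0.0
```

```bash
cat > g7.py <<'E'
from st import st
o,R=st()
from see import *
for n in("side","scene"): speaker(camera(n),near=(.478,-.288))
from plan import *
q=o["q"];p,R=pose(q);z=R.as_matrix()[:,2];print(info(q))
R_=R; g=O+C.apply([-.045,0,.066])+z*.019; print("handle tcp",g.round(4))
q=goto(q,g-z*.10+np.array([0,0,.03])-C.apply([.03,0,0]));q=goto(q,g)
E
python3 g7.py
```

```text
t 26.2 q [-1.452 -0.079  2.213  0.769  1.153 -0.405] p [ 0.3844 -0.3091  0.1271] r 0.493 tilt 39.5 F [ 0.8 -1.6 -0.1] open 0.995 gf 0.0
[[0.764, 0.142, 0.63], [0.116, -0.99, 0.082], [0.635, 0.01, -0.772]]
top 341 (array([ 472.6, -291.9]), array([47.6, 58.7]), 8.3) loop 115 (array([ 470.4, -292.1]), array([10.1, 59.1]), 7.8)
bar [ 0.4711 -0.2921  0.1356] dir 97.9 83
top 270 (array([ 467.1, -292.5]), array([50.3, 60.3]), 5.6) loop 105 (array([ 467.1, -292.8]), array([ 8.1, 60.9]), 8.0)
bar [ 0.4674 -0.2911  0.1371] dir 98.6 68
q [-1.45 -0.08  2.21  0.77  1.15 -0.4 ] p [ 0.384 -0.309  0.127] tilt 39.5 head 7.4
handle tcp [0.5031 0.0448 0.0513]
call [0.198, -0.833, 0.05] turn 0 rows 7 | q [-0.62 -0.89  2.58  0.54  0.99  0.61] p [0.421 0.032 0.164] tilt 38.8 head 7.5
call [-0.03, -0.004, -0.006] turn 0 rows 1 | q [-0.62 -0.89  2.58  0.53  1.    0.61] p [0.419 0.032 0.163] tilt 38.4 head 7.6
call [-0.023, -0.003, -0.005] turn 0 rows 1 | q [-0.62 -0.89  2.58  0.53  1.    0.62] p [0.417 0.032 0.161] tilt 38.0 head 7.7
call [-0.017, -0.002, -0.005] turn 0 rows 1 | q [-0.62 -0.89  2.58  0.52  1.01  0.62] p [0.416 0.032 0.16 ] tilt 37.7 head 7.7
call [-0.013, -0.002, -0.005] turn 0 rows 1 | q [-0.62 -0.89  2.58  0.52  1.01  0.62] p [0.415 0.032 0.159] tilt 37.5 head 7.8
call [-0.01, -0.001, -0.005] turn 0 rows 1 | q [-0.62 -0.89  2.58  0.52  1.01  0.62] p [0.414 0.032 0.159] tilt 37.4 head 7.8
call [0.016, -0.002, 0.35] turn 0 rows 3 | q [-0.37 -0.13  2.45  0.92  0.38  0.26] p [0.503 0.045 0.051] tilt 37.4 head 7.8
```

Run:
```python
from plan import *
q=np.loadtxt("log.txt")[-1][:6];p,R=pose(q);z=R.as_matrix()[:,2]
g=O+C.apply([-.045,0,.066])+z*.019
for off in([-.045,-.007,.075],[-.04,-.006,.1],[-.03,-.005,.08]):
    print(off); x=goto(q,g+np.array(off)); x=goto(x,g); x=goto(x,g+[0,0,.262])
    x=goto(x,g+[0,0,.272])
```

```text
[-0.045, -0.007, 0.075]
call [0.24, -0.832, 0.189] turn 0 rows 8 | q [-0.49 -0.58  2.55  0.62  0.69  0.54] p [0.458 0.038 0.126] tilt 39.5 head 7.4
call [-0.031, -0.004, 0.217] turn 0 rows 2 | q [-0.38 -0.13  2.47  1.08  0.36  0.1 ] p [0.503 0.045 0.051] tilt 39.5 head 7.4
call [0.416, 0.007, -0.506] turn 0 rows 6 | q [-0.38 -0.65  2.19  0.38  1.01  0.94] p [0.503 0.045 0.313] tilt 39.5 head 7.4
call [0.016, 0.0, -0.019] turn 0 rows 1 | q [-0.38 -0.65  2.18  0.37  1.03  0.95] p [0.503 0.045 0.323] tilt 39.5 head 7.4
[-0.04, -0.006, 0.1]
call [0.289, -0.832, 0.149] turn 0 rows 8 | q [-0.48 -0.62  2.51  0.57  0.74  0.62] p [0.463 0.039 0.151] tilt 39.5 head 7.4
call [-0.08, -0.004, 0.257] turn 0 rows 3 | q [-0.38 -0.13  2.47  1.08  0.36  0.1 ] p [0.503 0.045 0.051] tilt 39.5 head 7.4
call [0.416, 0.007, -0.506] turn 0 rows 6 | q [-0.38 -0.65  2.19  0.38  1.01  0.94] p [0.503 0.045 0.313] tilt 39.5 head 7.4
call [0.016, 0.0, -0.019] turn 0 rows 1 | q [-0.38 -0.65  2.18  0.37  1.03  0.95] p [0.503 0.045 0.323] tilt 39.5 head 7.4
[-0.03, -0.005, 0.08]
call [0.277, -0.832, 0.203] turn 0 rows 8 | q [-0.45 -0.52  2.51  0.62  0.65  0.57] p [0.473 0.04  0.131] tilt 39.5 head 7.4
call [-0.068, -0.004, 0.203] turn 0 rows 2 | q [-0.38 -0.13  2.47  1.08  0.36  0.1 ] p [0.503 0.045 0.051] tilt 39.5 head 7.4
call [0.416, 0.007, -0.506] turn 0 rows 6 | q [-0.38 -0.65  2.19  0.38  1.01  0.94] p [0.503 0.045 0.313] tilt 39.5 head 7.4
call [0.016, 0.0, -0.019] turn 0 rows 1 | q [-0.38 -0.65  2.18  0.37  1.03  0.95] p [0.503 0.045 0.323] tilt 39.5 head 7.4
```

>>> play_rows:
  plan:
    - [85,[0.24,-0.83,0.19],0]
    - [85,[0.24,-0.83,0.19],0]
    - [85,[0.24,-0.83,0.19],0]
    - [85,[0.24,-0.83,0.19],0]
    - [85,[0.24,-0.83,0.19],0]
    - [85,[0.24,-0.83,0.19],0]
    - [85,[0.24,-0.83,0.19],0]
    - [85,[0.24,-0.83,0.19],0]
    - [85,[0.24,-0.83,0.19],0]

```text
time_s: 27.2
eef_pos: [0.4575, 0.047, 0.1227]
eef_rot: [-0.027, 0.939, 0.072, 0.335]
wrist_force: [-0.6, -0.5, 0.1]
opening: 0.997
grasp_force: 0.0
```

Run:
```python
from st import st
o,R=st()
from plan import *
q=o["q"];p,R=pose(q);z=R.as_matrix()[:,2]
g=O+C.apply([-.045,0,.066])+z*.019
x=goto(q,g)
import cv2
from bench import *
p=camera("side"); cv2.imwrite("pics/i.png",cv2.resize(cv2.cvtColor(p["image"][80:280,230:480],cv2.COLOR_RGB2BGR),(750,600)))
```

```text
t 27.2 q [-0.479 -0.57   2.549  0.638  0.684  0.534] p [0.4575 0.047  0.1227] r 0.46 tilt 39.3 F [-0.6 -0.5  0.1] open 0.997 gf 0.0
[[0.765, 0.154, 0.626], [0.117, -0.988, 0.099], [0.634, -0.003, -0.774]]
call [-0.027, 0.023, 0.209] turn 0 rows 2 | q [-0.4  -0.13  2.47  1.08  0.39  0.08] p [0.503 0.045 0.051] tilt 39.3 head 9.0
```

View pics/i.png

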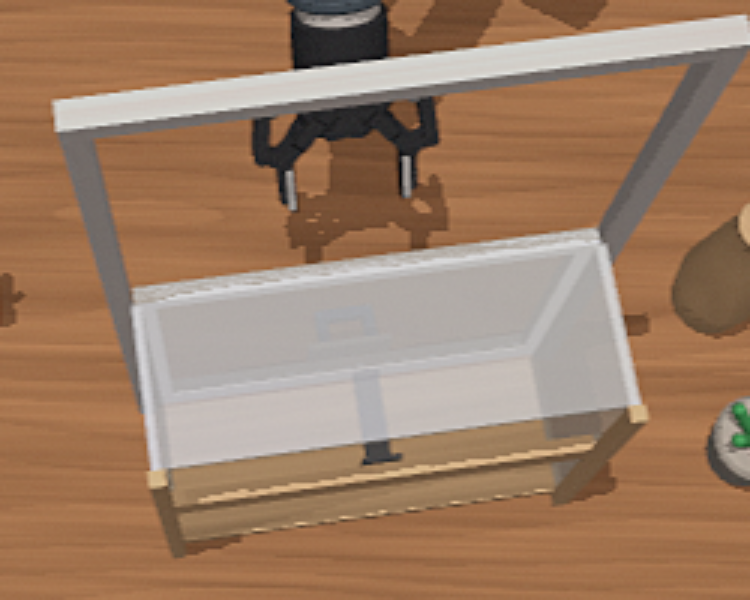

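>>> play_rows:
  plan:
    - [85,[-0.014,0.012,0.1],0]
    - [85,[-0.022,0.02,0.16],0]
    - [85,[-0.027,0.023,0.209],0]
    - [85,[-0.027,0.023,0.209],0]
    - [85,[-0.027,0.023,0.209],0]
    - [40,[-0.027,0.023,0.209],0]
    - [40,[-0.027,0.023,0.209],0]
    - [40,[-0.027,0.023,0.209],0]
    - [40,[-0.027,0.023,0.209],0]
    - [40,[-0.027,0.023,0.209],0]

```text
time_s: 28.25
eef_pos: [0.5049, 0.0393, 0.0537]
eef_rot: [-0.024, 0.939, 0.069, 0.337]
wrist_force: [0.1, 0.3, 0.2]
opening: 0.463
grasp_force: 0.0
```

Run:
```python
from st import st
o,R=st()
from plan import *
q=o["q"];p,R=pose(q)
x=goto(q,p+[0,0,.27])
```

```text
t 28.25 q [-0.412 -0.134  2.47   1.074  0.393  0.082] p [0.5049 0.0393 0.0537] r 0.506 tilt 39.5 F [0.1 0.3 0.2] open 0.463 gf 0.0
[[0.763, 0.145, 0.63], [0.112, -0.989, 0.092], [0.637, 0.0, -0.771]]
call [0.43, 0.0, -0.521] turn 0 rows 6 | q [-0.41 -0.65  2.17  0.4   1.04  0.91] p [0.505 0.039 0.324] tilt 39.5 head 8.3
```

Run:
```python
from see import *
from plan import O,C
p=camera("side");K=p["intrinsics"];R,_=cv2.Rodrigues(np.array(p["rvec"],float));t=np.array(p["tvec"]).ravel()
c=-R.T@t
def ray(u,v,z):
    d=R.T@np.array([(u-K[0,2])/K[0,0],(v-K[1,2])/K[1,1],1]); return c+d*(z-c[2])/d[2]
for u,v in((318,308),(370,308),(345,310),(318,340),(372,335)):
    w=ray(230+u/3,80+v/3,.073);print((u,v),w.round(3),(C.inv().apply(w-O)).round(3))
# projections of expected handle
for q in([-.05,-.025,.073],[-.05,.025,.073],[-.018,-.025,.073],[-.018,.025,.073],[.035,0,.174]):
    w=R@(O+C.apply(q))+t;print(q,(K@w/w[2])[:2].round(1),"crop",(((K@w/w[2])[:2]-[230,80])*3).round(0))
cv2.imwrite("pics/j.png",cv2.resize(cv2.cvtColor(p["image"][130:230,280:420],cv2.COLOR_RGB2BGR),(770,550),interpolation=cv2.INTER_CUBIC))
```

```text
(318, 308) [0.489 0.022 0.073] [-0.05  -0.021  0.073]
(370, 308) [0.488 0.066 0.073] [-0.044  0.023  0.073]
(345, 310) [0.49  0.045 0.073] [-0.045  0.002  0.073]
(318, 340) [0.518 0.022 0.073] [-0.022 -0.025  0.073]
(372, 335) [0.512 0.068 0.073] [-0.02   0.021  0.073]
[-0.05, -0.025, 0.073] [334.4 183. ] crop [313. 309.]
[-0.05, 0.025, 0.073] [353.6 180.5] crop [371. 301.]
[-0.018, -0.025, 0.073] [336.2 194.8] crop [319. 344.]
[-0.018, 0.025, 0.073] [355.6 192.2] crop [377. 337.]
[0.035, 0, 0.174] [351.9 202.1] crop [366. 366.]
```

View pics/j.png

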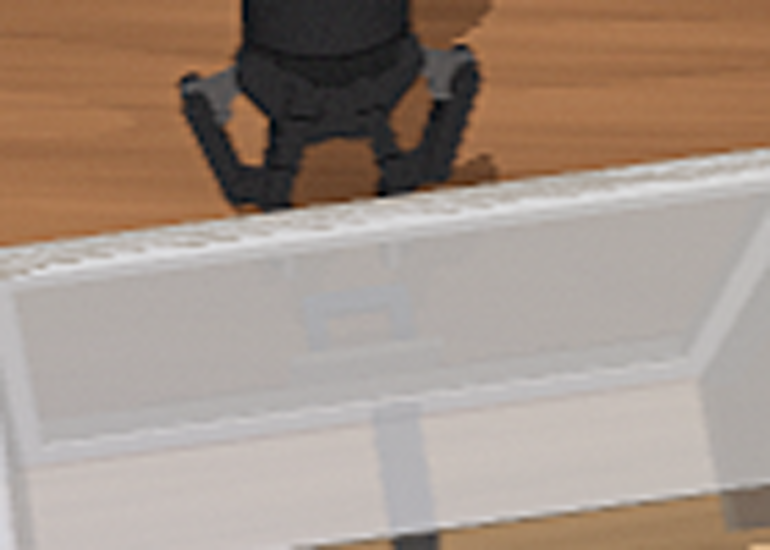

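Run:
```python
from plan import *
q=np.loadtxt("log.txt")[-1][:6]
x=goto(q,[.5116,.0477,.043])
```

```text
call [-0.002, -0.018, 0.033] turn 0 rows 1 | q [-0.37 -0.07  2.45  1.17  0.35  0.  ] p [0.512 0.048 0.043] tilt 39.5 head 8.3
```

>>> play_rows:
  plan:
    - [85,[0,0,0],0]
    - [85,[0,0,0],0]
    - [85,[0,0,0],0]
    - [85,[0,0,0],0]

```text
time_s: 28.7
eef_pos: [0.5046, 0.0394, 0.0531]
eef_rot: [-0.025, 0.939, 0.068, 0.337]
wrist_force: [0.1, 0.7, -0.5]
opening: 0.993
grasp_force: 0.0
```

>>> play_rows:
  plan:
    - [85,[-0.002,-0.018,0.036],0]
    - [85,[-0.002,-0.018,0.036],0]
    - [85,[-0.002,-0.018,0.036],0]
    - [40,[-0.002,-0.018,0.036],0]
    - [40,[-0.002,-0.018,0.036],0]
    - [40,[-0.002,-0.018,0.036],0]
    - [40,[-0.002,-0.018,0.036],0]
    - [40,[-0.002,-0.018,0.036],0]

```text
time_s: 29.5
eef_pos: [0.5111, 0.0486, 0.0411]
eef_rot: [-0.025, 0.939, 0.069, 0.336]
wrist_force: [-4.7, 2.2, 2.2]
opening: 0.464
grasp_force: 2.5
```

Run:
```python
from see import *
from plan import O,C
from st import st
st()
ims=[]
for n in("side","scene"):
    p=camera(n);K=p["intrinsics"];R,_=cv2.Rodrigues(np.array(p["rvec"],float));t=np.array(p["tvec"]).ravel()
    w=R@(O+C.apply([-.04,0,.066]))+t;u,v=(K@w/w[2])[:2].astype(int)
    im=p["image"][v-24:v+24,u-30:u+30].astype(float)
    im=np.clip((im-im.min((0,1)))*255/(np.percentile(im,97,axis=(0,1))-im.min((0,1))),0,255).astype(np.uint8)
    im=cv2.resize(cv2.cvtColor(im,cv2.COLOR_RGB2BGR),(400,320),interpolation=cv2.INTER_CUBIC)
    for q,c in(([-.05,-.025,.073],(0,0,255)),([-.05,.025,.073],(0,0,255)),([-.018,0,.073],(0,255,0))):
        w=R@(O+C.apply(q))+t;a=((K@w/w[2])[:2]-[u-30,v-24])*400/60;cv2.circle(im,tuple(int(i) for i in a),4,c,1)
    w=R@np.array(get_obs()["eef_pos"])+t;a=((K@w/w[2])[:2]-[u-30,v-24])*400/60;cv2.circle(im,tuple(int(i) for i in a),5,(255,0,255),2)
    ims.append(im)
cv2.imwrite("pics/k.png",np.hstack(ims))
```

```text
t 29.5 q [-0.371 -0.067  2.453  1.183  0.348 -0.005] p [0.5111 0.0486 0.0411] r 0.513 tilt 39.4 F [-4.7  2.2  2.2] open 0.464 gf 2.504323711618781
[[0.764, 0.146, 0.628], [0.112, -0.989, 0.094], [0.635, -0.001, -0.772]]
```

View pics/k.png

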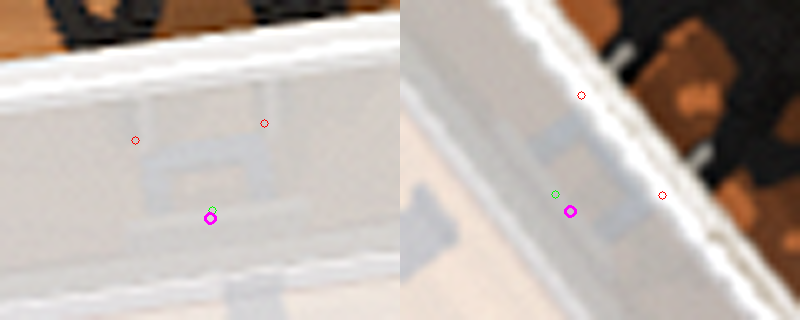

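Run:
```python
from see import *
p=camera("wrist"); cv2.imwrite("pics/w.png",cv2.cvtColor(p["image"],cv2.COLOR_RGB2BGR))
print(search_frame(p,"sash_handle")[:2])
```

```text
[{'rect': [320.1, 136.0, 639.9, 272.0], 'conf': 0.83}]
```

View pics/w.png

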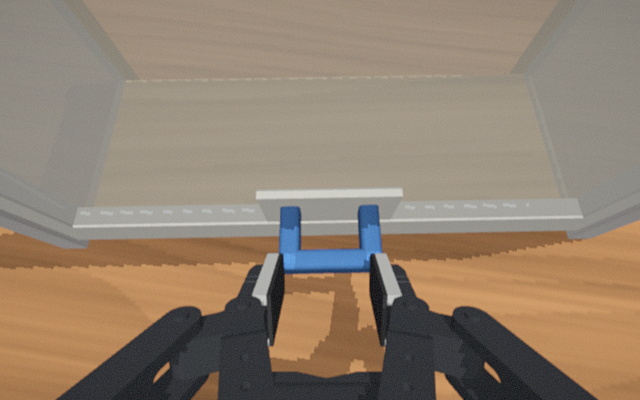

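Run:
```python
from see import *
from plan import O,C,Ro
o=get_obs();p=camera("wrist");K=p["intrinsics"];T=p["T_tool_cam"];z=p["range_z"]
w,x,y,s=o["eef_rot"];R=Ro.from_quat([x,y,s,w]).as_matrix()
for u,v in((330,255),(330,262),(300,262),(365,262),(290,215),(290,240),(370,215),(290,208),(370,208),(265,262),(388,262),(275,275),(380,275),(330,195),(160,212),(500,210)):
    d=z[v,u];P=np.array([(u-K[0,2])/K[0,0]*d,(v-K[1,2])/K[1,1]*d,d,1]);t=(T@P)[:3];W=R@t+o["eef_pos"]
    print((u,v),d.round(3),"tool",t.round(4),"case",C.inv().apply(W-O).round(4))
```

```text
(330, 255) 0.158 tool [ 0.0068  0.0028 -0.038 ] case [-0.0434 -0.0005  0.0747]
(330, 262) 0.159 tool [ 0.0031  0.0028 -0.0379] case [-0.0462 -0.0004  0.0723]
(300, 262) 0.16 tool [ 0.0029 -0.0115 -0.0375] case [-0.0458  0.0138  0.0718]
(365, 262) 0.16 tool [ 0.0027  0.0195 -0.0372] case [-0.0463 -0.0171  0.0714]
(290, 215) 0.167 tool [ 0.0218 -0.017  -0.0241] case [-0.0226  0.0188  0.0735]
(290, 240) 0.162 tool [ 0.0116 -0.0165 -0.0317] case [-0.0352  0.0186  0.0729]
(370, 215) 0.166 tool [ 0.0219  0.0227 -0.0244] case [-0.0235 -0.0208  0.0737]
(290, 208) 0.168 tool [ 0.0247 -0.0171 -0.0218] case [-0.0189  0.0189  0.0736]
(370, 208) 0.168 tool [ 0.0246  0.0229 -0.0216] case [-0.0196 -0.0211  0.0733]
(265, 262) 0.142 tool [ 0.0109 -0.0249 -0.0529] case [-0.0491  0.0273  0.0889]
(388, 262) 0.142 tool [ 0.0111  0.0271 -0.0533] case [-0.0502 -0.0247  0.0892]
(275, 275) 0.131 tool [ 0.0113 -0.019  -0.0645] case [-0.0562  0.0215  0.0981]
(380, 275) 0.132 tool [ 0.0108  0.0222 -0.0636] case [-0.0569 -0.0196  0.097 ]
(330, 195) 0.161 tool [ 0.0328  0.0028 -0.0267] case [-0.0161 -0.0011  0.0825]
(160, 212) 0.185 tool [ 0.0171 -0.0906 -0.0061] case [-0.0132  0.0923  0.0567]
(500, 210) 0.195 tool [0.0151 0.1017 0.0033] case [-0.0128 -0.1     0.048 ]
```

>>> play_rows:
  plan:
    - [85,[0,0.003,-0.01],0]
    - [85,[0,0.003,-0.01],0]
    - [85,[0,0.003,-0.01],0]
    - [85,[0,0.003,0.02],0]
    - [85,[0,0.003,0.045],0]
    - [85,[0,0.003,0.065],0]
    - [85,[0,0.003,0.065],0]

```text
time_s: 30.45
eef_pos: [0.5287, 0.0488, 0.0207]
eef_rot: [-0.025, 0.939, 0.068, 0.336]
wrist_force: [0.0, -0.1, -0.4]
opening: 0.999
grasp_force: 0.0
```

>>> play_rows:
  plan:
    - [40,[0,0,0],0]
    - [40,[0,0,0],0]
    - [40,[0,0,0],0]
    - [40,[0,0,0],0]
    - [40,[0,0,0],0]

```text
time_s: 30.95
eef_pos: [0.5282, 0.0493, 0.0217]
eef_rot: [-0.025, 0.939, 0.069, 0.337]
wrist_force: [-6.1, 0.3, 5.9]
opening: 0.57
grasp_force: 60.7
```

>>> play_rows:
  plan:
    - [40,[0.05,0,-0.06],0]
    - [40,[0.11,0,-0.135],0]
    - [40,[0.18,0,-0.22],0]
    - [40,[0.25,0,-0.305],0]
    - [40,[0.32,0,-0.39],0]
    - [40,[0.38,0,-0.463],0]
    - [40,[0.42,0,-0.511],0]
    - [40,[0.432,0,-0.525],0]
    - [40,[0.432,0,-0.525],0]

```text
time_s: 31.85
eef_pos: [0.5279, 0.0493, 0.2936]
eef_rot: [-0.025, 0.939, 0.069, 0.337]
wrist_force: [-4.6, -0.1, 2.1]
opening: 0.566
grasp_force: 91.3
```

```bash
cat > sash.py <<'E'
from see import *
from plan import O,C
def sash():
    p=camera("side");W=cloud(p);L=C.inv().apply((W-O).reshape(-1,3)).reshape(W.shape)
    m=(L[...,0]>-.025)&(L[...,0]<.002)&(np.abs(L[...,1])<.16)&(L[...,2]<.569)
    z=L[...,2][m];print("front plane z pct",np.percentile(z,[50,90,97,99]).round(3),m.sum())
if __name__=="__main__":
    from st import st
    st();sash()
E
python3 sash.py
```

```text
t 31.85 q [-0.346 -0.549  2.182  0.388  0.919  0.935] p [0.5279 0.0493 0.2936] r 0.53 tilt 39.5 F [-4.6 -0.1  2.1] open 0.566 gf 91.3190495967865
[[0.764, 0.146, 0.629], [0.113, -0.989, 0.093], [0.636, -0.0, -0.772]]
front plane z pct [0.45  0.545 0.554 0.556] 9775
```

>>> play_rows:
  plan:
    - [85,[0.432,0,-0.525],0]
    - [85,[0,0,0],0]
    - [85,[0,0,0],0]
    - [85,[0,0,-0.05],0]
    - [85,[0,0,-0.15],0]
    - [85,[0,0,-0.25],0]
    - [85,[0,0,-0.25],0]

```text
time_s: 32.6
eef_pos: [0.4655, 0.0386, 0.3778]
eef_rot: [-0.022, 0.937, 0.068, 0.341]
wrist_force: [-0.1, 0.3, 1.3]
opening: 0.995
grasp_force: 0.0
```

```bash
cat > g8.py <<'E'
from sash import *
from st import st
o,R=st();sash()
for n in("side","scene"): speaker(camera(n),near=(.470,-.292))
from plan import *
q=o["q"];p,R=pose(q);z=R.as_matrix()[:,2];print(info(q))
t=(R.inv()*toolR(np.degrees(np.arccos(-z[2])),False,np.arctan2(z[1],z[0]))).as_rotvec()/np.pi; print("turn",t.round(3))
g=np.array([.4765,-.2915,.021])
q=goto(q,[.38,-.2,.25]);q=goto(q,g-z*.13);q=goto(q,g)
E
python3 g8.py
```

```text
t 32.6 q [-0.488 -0.799  2.141  0.41   1.23   0.913] p [0.4655 0.0386 0.3778] r 0.467 tilt 40.0 F [-0.1  0.3  1.3] open 0.995 gf 0.0
[[0.758, 0.143, 0.636], [0.113, -0.99, 0.087], [0.642, 0.006, -0.766]]
front plane z pct [0.45  0.545 0.554 0.556] 9761
top 333 (array([ 472.2, -292.1]), array([47.4, 60.2]), 9.6) loop 114 (array([ 470.4, -292.5]), array([10.7, 59.1]), 8.1)
bar [ 0.4713 -0.2923  0.1359] dir 97.7 84
top 0 (array([0., 0.]), array([0., 0.]), 0.0) loop 0 (array([0., 0.]), array([0., 0.]), 0.0)
q [-0.49 -0.8   2.14  0.41  1.23  0.91] p [0.465 0.039 0.378] tilt 40.0 head 7.8
turn [ 0.    -0.     0.003]
call [-0.435, 0.558, 0.057] turn 0 rows 6 | q [-1.43 -0.6   2.3   0.7   1.47 -0.09] p [ 0.38 -0.2   0.25] tilt 40.0 head 7.8
call [-0.21, 0.257, 0.247] turn 0 rows 4 | q [-1.43 -0.06  2.22  0.79  1.13 -0.41] p [ 0.394 -0.303  0.121] tilt 40.0 head 7.8
call [-0.0, 0.0, 0.325] turn 0 rows 3 | q [-1.21  0.26  2.16  1.    0.84 -0.52] p [ 0.477 -0.291  0.021] tilt 40.0 head 7.8
```

Sash is still fully up. Go to the speaker.

>>> play_rows:
  plan:
    - [85,[-0.43,0.56,0.06],0]
    - [85,[-0.43,0.56,0.06],0]
    - [85,[-0.43,0.56,0.06],0]
    - [85,[-0.43,0.56,0.06],0]
    - [85,[-0.43,0.56,0.06],0]
    - [85,[-0.43,0.56,0.06],0]
    - [85,[-0.64,0.815,0.305],0]
    - [85,[-0.64,0.815,0.305],0]
    - [85,[-0.64,0.815,0.305],0]
    - [85,[-0.64,0.815,0.305],0]

```text
time_s: 33.75
eef_pos: [0.393, -0.2984, 0.1067]
eef_rot: [-0.031, 0.939, 0.065, 0.335]
wrist_force: [0.3, 0.4, 0.2]
opening: 0.991
grasp_force: 0.0
```

Run:
```python
from st import st
o,R=st()
from plan import *
q=o["q"];p,R=pose(q)
q=goto(q,[.4765,-.2915,.019])
```

```text
t 33.75 q [-1.423 -0.031  2.221  0.785  1.113 -0.411] p [ 0.393  -0.2984  0.1067] r 0.493 tilt 39.4 F [0.3 0.4 0.2] open 0.991 gf 0.0
[[0.766, 0.143, 0.626], [0.102, -0.99, 0.101], [0.634, -0.014, -0.773]]
call [0.023, 0.016, 0.302] turn 0 rows 3 | q [-1.2   0.27  2.14  0.98  0.85 -0.49] p [ 0.477 -0.292  0.019] tilt 39.4 head 9.2
```

>>> play_rows:
  plan:
    - [85,[0.02,0.016,0.1],0]
    - [85,[0.023,0.016,0.2],0]
    - [85,[0.023,0.016,0.27],0]
    - [85,[0.023,0.016,0.302],0]
    - [85,[0.023,0.016,0.302],0]
    - [45,[0.023,0.016,0.302],0]
    - [45,[0.023,0.016,0.302],0]
    - [45,[0.023,0.016,0.302],0]
    - [45,[0.023,0.016,0.302],0]
    - [45,[0.023,0.016,0.302],0]

```text
time_s: 34.75
eef_pos: [0.4778, -0.2946, 0.0268]
eef_rot: [-0.024, 0.939, 0.068, 0.337]
wrist_force: [-5.1, 3.0, 4.6]
opening: 0.685
grasp_force: 65.3
```

Run:
```python
from st import st
o,R=st()
from see import *
for n in("side","scene"): speaker(camera(n),near=(.470,-.292))
p=camera("wrist"); cv2.imwrite("pics/w2.png",cv2.cvtColor(p["image"],cv2.COLOR_RGB2BGR))
```

```text
t 34.75 q [-1.203  0.251  2.142  0.973  0.849 -0.485] p [ 0.4778 -0.2946  0.0268] r 0.561 tilt 39.5 F [-5.1  3.   4.6] open 0.685 gf 65.25246620178223
[[0.764, 0.145, 0.629], [0.112, -0.989, 0.092], [0.636, 0.0, -0.772]]
top 395 (array([ 461.9, -300. ]), array([77. , 84.2]), 0.2) loop 860 (array([ 432. , -300.2]), array([ 91.2, 129.8]), 8.0)
bar [ 0.415  -0.2996  0.138 ] dir -47.3 482
top 0 (array([0., 0.]), array([0., 0.]), 0.0) loop 316 (array([ 399.7, -303.9]), array([ 27.6, 125.3]), 9.8)
bar [ 0.3998 -0.3005  0.1396] dir 98.9 266
```

View pics/w2.png

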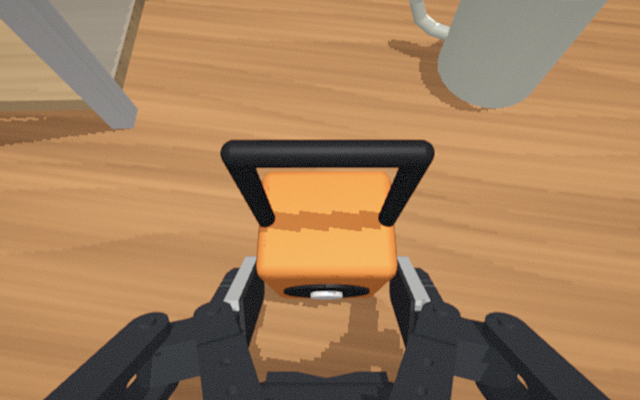

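>>> play_rows:
  plan:
    - [85,[0,0,0],0]
    - [85,[0,0,0],0]
    - [85,[0,0,0],0]
    - [85,[0,0,0.02],0]
    - [85,[0,0,0.033],0]
    - [85,[0,0,0.033],0]
    - [45,[0,0,0.033],0]
    - [45,[0,0,0.033],0]
    - [45,[0,0,0.033],0]
    - [45,[0,0,0.033],0]

```text
time_s: 35.9
eef_pos: [0.4863, -0.2935, 0.0162]
eef_rot: [-0.024, 0.939, 0.068, 0.337]
wrist_force: [-0.3, 0.1, 0.1]
opening: 0.693
grasp_force: 65.3
```

>>> play_rows:
  plan:
    - [45,[0,0,0],0]
    - [45,[0.03,0,-0.036],0]
    - [45,[0.06,0,-0.072],0]
    - [45,[0.095,0,-0.116],0]
    - [45,[0.095,0,-0.116],0]

```text
time_s: 36.4
eef_pos: [0.4866, -0.2946, 0.0779]
eef_rot: [-0.023, 0.939, 0.069, 0.337]
wrist_force: [0.1, -0.7, -3.1]
opening: 0.69
grasp_force: 66.9
```

```bash
cat > spk.py <<'E'
from st import st
o,R=st()
from see import *
from plan import O,C
p=camera("wrist");K=p["intrinsics"];T=p["T_tool_cam"];z=p["range_z"]
u,v=np.meshgrid(np.arange(640),np.arange(400));P=np.stack([(u-K[0,2])/K[0,0]*z,(v-K[1,2])/K[1,1]*z,z,np.ones_like(z)],-1)@np.array(T).T
L=C.inv().apply(((P[...,:3].reshape(-1,3))@R.T+o["eef_pos"]-O)).reshape(400,640,3);Tl=P[...,:3]
hsv=cv2.cvtColor(p["image"],cv2.COLOR_RGB2HSV)
n=(np.abs(Tl[...,1])<.045)&(z>.03)&(z<.3)
lp=n&(p["image"].max(-1)<50)&(v<235)&(u>190)&(u<460); og=n&(hsv[...,0]<16)&(hsv[...,1]>150)&(hsv[...,2]>150)&(v<270)&(v>150)&(np.abs(Tl[...,1])<.03)
X=L[lp];top=X[:,2].max();B=X[X[:,2]>top-.008]
print("loop n",lp.sum(),"bar median case",np.median(B,0).round(4),"min/max",B.min(0).round(4),B.max(0).round(4))
f=np.polyfit(B[:,1],B[:,0],1);print("bar yaw rel case",np.degrees(np.arctan(-f[0])).round(1), "bar roll",np.degrees(np.arctan(np.polyfit(B[:,1],B[:,2],1)[0])).round(1))
Y=L[og];A=np.c_[Y[:,:2],np.ones(len(Y))];print("orange top",len(Y),np.median(Y,0).round(4),"slopes",np.linalg.lstsq(A,Y[:,2],rcond=None)[0].round(3))
E
python3 spk.py
```

```text
t 36.4 q [-1.182  0.135  2.126  0.894  0.912 -0.34 ] p [ 0.4866 -0.2946  0.0779] r 0.569 tilt 39.5 F [ 0.1 -0.7 -3.1] open 0.69 gf 66.94413542747498
[[0.763, 0.145, 0.63], [0.115, -0.989, 0.089], [0.636, 0.004, -0.772]]
loop n 6984 bar median case [-0.1256 -0.3325  0.1974] min/max [-0.1273 -0.3614  0.1923] [-0.1196 -0.303   0.2003]
bar yaw rel case -0.8 bar roll -0.3
orange top 3365 [-0.1234 -0.3314  0.1409] slopes [-0.034 -0.001  0.137]
```

Run:
```python
from plan import *
q=np.loadtxt("log.txt")[-1][:6];p,R=pose(q)
q=goto(q,p+C.apply([0,.332,-.008])); p=pose(q)[0]
q=goto(q,p+C.apply([.11,0,0]));p=pose(q)[0]
q=goto(q,p+C.apply([.066,0,0]));p=pose(q)[0]
q=goto(q,p+C.apply([.008,0,-.03]))
```

```text
call [-0.025, -0.83, 0.001] turn 0 rows 7 | q [-0.53 -0.41  2.58  0.81  0.57  0.29] p [0.454 0.033 0.074] tilt 38.5 head 8.3
call [-0.051, -0.008, -0.027] turn 0 rows 1 | q [-0.53 -0.42  2.58  0.77  0.58  0.32] p [0.449 0.033 0.073] tilt 37.6 head 8.6
call [-0.041, -0.007, -0.021] turn 0 rows 1 | q [-0.53 -0.43  2.58  0.74  0.6   0.35] p [0.446 0.033 0.073] tilt 36.9 head 8.7
call [-0.033, -0.005, -0.016] turn 0 rows 1 | q [-0.53 -0.44  2.58  0.72  0.61  0.37] p [0.443 0.033 0.072] tilt 36.4 head 8.9
call [-0.026, -0.005, -0.012] turn 0 rows 1 | q [-0.53 -0.44  2.58  0.7   0.62  0.38] p [0.44  0.033 0.072] tilt 36.0 head 9.0
call [-0.021, -0.003, -0.01] turn 0 rows 1 | q [-0.53 -0.45  2.58  0.69  0.62  0.39] p [0.438 0.033 0.071] tilt 35.6 head 9.1
call [0.223, -0.004, 0.16] turn 0 rows 3 | q [-0.3  -0.06  2.31  0.7   0.41  0.54] p [0.546 0.051 0.071] tilt 35.6 head 9.1
call [0.134, -0.002, 0.096] turn 0 rows 2 | q [-0.22  0.09  2.15  0.63  0.38  0.67] p [0.612 0.062 0.071] tilt 35.6 head 9.1
call [-0.027, 0.0, 0.073] turn 0 rows 1 | q [-0.22  0.18  2.14  0.75  0.32  0.54] p [0.62  0.063 0.041] tilt 35.6 head 9.1
```

Run:
```python
from plan import *
q=np.loadtxt("log.txt")[-1][:6];p,R=pose(q)
q=goto(q,p+C.apply([.045,.332,-.004])); p=pose(q)[0]
q=goto(q,p+C.apply([.065,0,-.004]));p=pose(q)[0]
q=goto(q,p+C.apply([.066,0,0]));p=pose(q)[0]
q=goto(q,p+C.apply([.008,0,-.03]))
```

```text
call [0.069, -0.832, 0.065] turn 0 rows 7 | q [-0.46 -0.32  2.54  0.88  0.48  0.26] p [0.476 0.04  0.074] tilt 39.5 head 8.1
call [0.119, -0.004, 0.111] turn 0 rows 2 | q [-0.32 -0.09  2.38  0.95  0.36  0.28] p [0.54  0.051 0.07 ] tilt 39.5 head 8.1
call [0.127, -0.004, 0.105] turn 0 rows 2 | q [-0.23  0.07  2.22  0.89  0.3   0.4 ] p [0.605 0.062 0.07 ] tilt 39.5 head 8.1
call [-0.032, -0.001, 0.071] turn 0 rows 1 | q [-0.23  0.17  2.2   1.12  0.26  0.17] p [0.613 0.064 0.04 ] tilt 39.5 head 8.1
```

>>> play_rows:
  plan:
    - [45,[0.03,-0.1,0.03],0]
    - [45,[0.069,-0.22,0.065],0]
    - [45,[0.069,-0.34,0.065],0]
    - [45,[0.069,-0.46,0.065],0]
    - [45,[0.069,-0.58,0.065],0]
    - [45,[0.069,-0.7,0.065],0]
    - [45,[0.069,-0.79,0.065],0]
    - [45,[0.069,-0.832,0.065],0]
    - [45,[0.069,-0.832,0.065],0]
    - [45,[0.069,-0.832,0.065],0]

```text
time_s: 37.45
eef_pos: [0.4744, 0.0421, 0.0724]
eef_rot: [-0.025, 0.939, 0.069, 0.336]
wrist_force: [0.0, -0.8, -3.9]
opening: 0.692
grasp_force: 67.3
```

```bash
python3 spk.py
```

```text
t 37.45 q [-0.456 -0.315  2.54   0.884  0.485  0.259] p [0.4744 0.0421 0.0724] r 0.476 tilt 39.4 F [ 0.  -0.8 -3.9] open 0.692 gf 67.27311372756958
[[0.765, 0.147, 0.627], [0.113, -0.989, 0.094], [0.634, -0.001, -0.773]]
loop n 6999 bar median case [-0.0811  0.0012  0.192 ] min/max [-0.083  -0.0278  0.1873] [-0.075   0.0302  0.1953]
bar yaw rel case -0.7 bar roll -0.1
orange top 3384 [-0.079   0.0024  0.1355] slopes [-0.05  -0.002  0.132]
```

```bash
cat >> spk.py <<'E'
h=n=None
for m in masks_of(p,"hook")[:1]:
    k=m["mask"]&(z>0);H=L[k];print("hook",round(m["conf"],2),np.round(m["rect"]),k.sum(),np.percentile(H,[3,50,97],axis=0).round(4).tolist())
k=(L[...,0]>.03)&(L[...,0]<.105)&(np.abs(L[...,1])<.03)&(np.abs(L[...,2]-.163)<.014)
if k.sum()>5: print("hookgeo",k.sum(),np.percentile(L[k],[2,50,98],axis=0).round(4).tolist())
E
python3 spk.py | tail -2
python3 - <<'E'
import sys; sys.path.insert(0,'.')
import os; os.chdir('.')
from plan import *
q=np.loadtxt("log.txt")[-1][:6];p,R=pose(q)
q=goto(q,p+C.apply([.085,0,-.003]))
E
```

```text
bar yaw rel case -0.8 bar roll -0.0
orange top 3403 [-0.0788  0.0017  0.1359] slopes [-0.041 -0.     0.133]
call [0.159, -0.005, 0.141] turn 0 rows 2 | q [-0.29 -0.03  2.33  0.94  0.34  0.31] p [0.559 0.055 0.07 ] tilt 39.4 head 8.4
```

>>> play_rows:
  plan:
    - [45,[0.05,-0.001,0.043],0]
    - [45,[0.1,-0.002,0.087],0]
    - [45,[0.15,-0.003,0.13],0]
    - [45,[0.2,-0.004,0.175],0]
    - [45,[0.246,-0.005,0.216],0]
    - [45,[0.246,-0.005,0.216],0]
    - [45,[0.246,-0.005,0.216],0]

```text
time_s: 38.3
eef_pos: [0.6044, 0.0615, 0.0684]
eef_rot: [-0.025, 0.939, 0.068, 0.336]
wrist_force: [-0.2, 0.0, -4.3]
opening: 0.687
grasp_force: 67.6
```

```bash
python3 spk.py
python3 - <<'E'
from see import *
p=camera("side"); cv2.imwrite("pics/l.png",cv2.resize(cv2.cvtColor(p["image"][110:270,250:470],cv2.COLOR_RGB2BGR),(790,575),interpolation=cv2.INTER_CUBIC))
E
```

```text
t 38.3 q [-0.239  0.077  2.219  0.901  0.309  0.391] p [0.6044 0.0615 0.0684] r 0.608 tilt 39.4 F [-0.2  0.  -4.3] open 0.687 gf 67.61415839195251
[[0.765, 0.144, 0.628], [0.111, -0.99, 0.092], [0.634, -0.001, -0.773]]
loop n 8380 bar median case [ 0.0507 -0.0028  0.1885] min/max [ 0.0482 -0.0306  0.1833] [0.0564 0.0277 0.1913]
bar yaw rel case -0.7 bar roll -0.3
orange top 6069 [ 0.0549 -0.0139  0.1316] slopes [-0.007 -0.001  0.132]
hook 0.71 [320. 139.  95. 253.] 15690 [[0.0357, -0.0139, 0.1525], [0.0899, -0.0006, 0.1602], [0.1086, 0.0125, 0.1799]]
hookgeo 11779 [[0.0356, -0.0271, 0.1538], [0.053, -0.0006, 0.1597], [0.103, 0.0244, 0.1748]]
```

View pics/l.png

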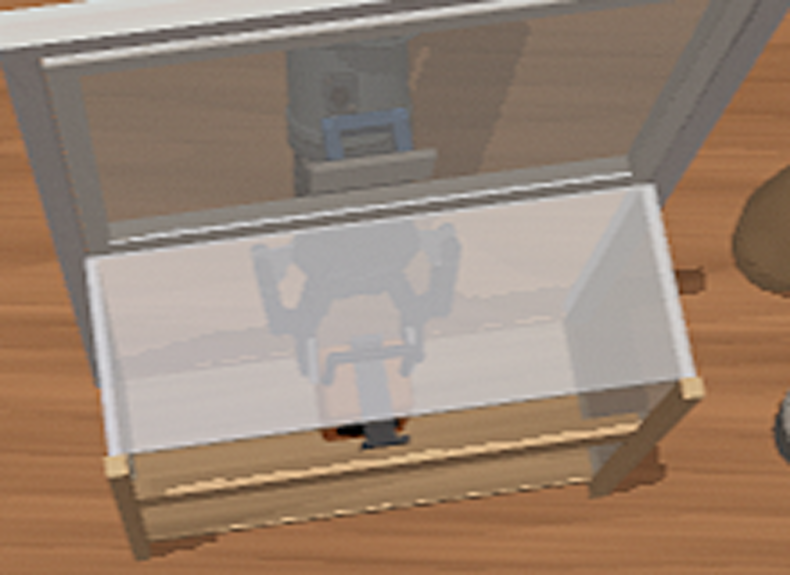

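>>> play_rows:
  plan:
    - [45,[0.01,0,0.015],0]
    - [45,[-0.004,0,0.036],0]
    - [45,[-0.014,0,0.048],0]
    - [45,[-0.022,0,0.058],0]
    - [45,[-0.022,0,0.058],0]

```text
time_s: 38.95
eef_pos: [0.613, 0.0632, 0.0462]
eef_rot: [-0.024, 0.939, 0.068, 0.337]
wrist_force: [-0.4, -0.2, -3.5]
opening: 0.688
grasp_force: 67.8
```

```bash
python3 spk.py
```

```text
t 38.95 q [-0.23   0.154  2.202  1.071  0.268  0.221] p [0.613  0.0632 0.0462] r 0.616 tilt 39.5 F [-0.4 -0.2 -3.5] open 0.688 gf 67.80437707901001
[[0.763, 0.144, 0.63], [0.111, -0.99, 0.092], [0.636, 0.0, -0.771]]
loop n 8447 bar median case [ 0.0592 -0.0027  0.1663] min/max [ 0.0569 -0.0302  0.1612] [0.0651 0.0281 0.1692]
bar yaw rel case -0.6 bar roll -0.4
orange top 3798 [ 0.0671 -0.018   0.1092] slopes [-0.002 -0.001  0.109]
hook 0.76 [323. 141. 113. 281.] 22287 [[0.0357, -0.0137, 0.1521], [0.0778, -0.0006, 0.1598], [0.1074, 0.0122, 0.1739]]
hookgeo 25742 [[0.0356, -0.0268, 0.1543], [0.0592, -0.0007, 0.1603], [0.102, 0.0248, 0.174]]
```

>>> play_rows:
  plan:
    - [45,[-0.003,0,0.004],0]
    - [45,[-0.006,0,0.007],0]
    - [45,[-0.006,0,0.007],0]

```text
time_s: 39.35
eef_pos: [0.6152, 0.0632, 0.0456]
eef_rot: [-0.024, 0.938, 0.069, 0.34]
wrist_force: [-3.4, 1.9, 10.7]
opening: 0.689
grasp_force: 69.7
```

>>> play_rows:
  plan:
    - [85,[0,0,0],0]
    - [85,[0,0,0],0]
    - [85,[0,0,0],0]
    - [85,[0,0,0],0]
    - [85,[-0.05,0.001,-0.041],0]
    - [85,[-0.12,0.004,-0.1],0]
    - [85,[-0.2,0.006,-0.165],0]
    - [85,[-0.27,0.008,-0.223],0]
    - [85,[-0.27,0.008,-0.223],0]

```text
time_s: 40.25
eef_pos: [0.4697, 0.0411, 0.0406]
eef_rot: [-0.025, 0.939, 0.068, 0.336]
wrist_force: [-0.3, 0.4, 0.9]
opening: 0.997
grasp_force: 0.0
```

```bash
cat > chk.py <<'E'
from st import st
o,R=st()
from see import *
from plan import *
p=camera("side");W=cloud(p);L=C.inv().apply((W-O).reshape(-1,3)).reshape(W.shape)
w=camera("wrist");K=w["intrinsics"];z=w["range_z"];u,v=np.meshgrid(np.arange(640),np.arange(400))
P=np.stack([(u-K[0,2])/K[0,0]*z,(v-K[1,2])/K[1,1]*z,z,np.ones_like(z)],-1)@np.array(w["T_tool_cam"]).T
Lw=C.inv().apply(P[...,:3].reshape(-1,3)@R.T+o["eef_pos"]-O).reshape(400,640,3)
for m in masks_of(w,"speaker")[:1]: k=m["mask"]&(z>0);print("spk",m["conf"],np.percentile(Lw[k],[2,50,98],axis=0).round(3).tolist())
for m in masks_of(w,"loop")[:1]:
    k=m["mask"]&(z>0)&(w["image"].max(-1)<55)&(Lw[...,2]>.1);print("loop",k.sum(),np.percentile(Lw[k],[2,50,98],axis=0).round(3).tolist() if k.sum() else "")
q=o["q"];x,RR=pose(q);zz=RR.as_matrix()[:,2]
t=(RR.inv()*toolR(np.degrees(np.arccos(-zz[2])),False,np.arctan2(zz[1],zz[0]))).as_rotvec()/np.pi;print("turn",t.round(3),info(q))
g=np.array([.5285,.0485,.2905]); q=goto(q,g-zz*.11);q=goto(q,g);q=goto(q,g-[0,0,.27])
E
python3 chk.py
```

```text
t 40.25 q [-0.468 -0.198  2.558  1.121  0.418 -0.011] p [0.4697 0.0411 0.0406] r 0.472 tilt 39.3 F [-0.3  0.4  0.9] open 0.997 gf 0.0
[[0.766, 0.144, 0.627], [0.11, -0.99, 0.092], [0.634, -0.002, -0.774]]
spk 0.86 [[0.031, -0.027, 0.034], [0.034, 0.001, 0.083], [0.04, 0.029, 0.108]]
turn [-0.    -0.    -0.001] q [-0.47 -0.2   2.56  1.12  0.42 -0.01] p [0.47  0.041 0.041] tilt 39.3 head 8.4
call [0.511, 0.002, -0.664] turn 0 rows 7 | q [-0.5  -0.81  2.14  0.41  1.25  0.91] p [0.46  0.038 0.376] tilt 39.3 head 8.4
call [-0.0, -0.0, 0.275] turn 0 rows 3 | q [-0.35 -0.54  2.18  0.39  0.91  0.93] p [0.529 0.048 0.29 ] tilt 39.3 head 8.4
call [-0.428, 0.001, 0.522] turn 0 rows 6 | q [-0.35  0.05  2.41  1.4   0.31 -0.21] p [0.529 0.048 0.02 ] tilt 39.3 head 8.4
```

>>> play_rows:
  plan:
    - [85,[0.51,0.002,-0.664],0]
    - [85,[0.51,0.002,-0.664],0]
    - [85,[0.51,0.002,-0.664],0]
    - [85,[0.51,0.002,-0.664],0]
    - [85,[0.51,0.002,-0.664],0]
    - [85,[0.51,0.002,-0.664],0]
    - [85,[0.51,0.002,-0.664],0]
    - [85,[0.51,0.002,-0.664],0]
    - [85,[0.51,0.002,-0.664],0]

```text
time_s: 41.35
eef_pos: [0.4648, 0.0374, 0.3825]
eef_rot: [-0.023, 0.938, 0.069, 0.34]
wrist_force: [0.3, -0.3, -0.6]
opening: 0.998
grasp_force: 0.0
```

Run:
```python
from st import st
o,R=st()
from plan import *
q=goto(o["q"],[.5285,.0485,.292])
```

```text
t 41.35 q [-0.497 -0.797  2.131  0.415  1.246  0.906] p [0.4648 0.0374 0.3825] r 0.466 tilt 39.8 F [ 0.3 -0.3 -0.6] open 0.998 gf 0.0
[[0.76, 0.146, 0.634], [0.114, -0.989, 0.091], [0.64, 0.004, -0.768]]
call [-0.021, -0.005, 0.277] turn 0 rows 3 | q [-0.35 -0.55  2.19  0.39  0.91  0.93] p [0.528 0.048 0.292] tilt 39.8 head 8.2
```

>>> play_rows:
  plan:
    - [85,[-0.01,-0.003,0.1],0]
    - [85,[-0.018,-0.005,0.2],0]
    - [85,[-0.021,-0.005,0.277],0]
    - [85,[-0.021,-0.005,0.277],0]
    - [40,[-0.021,-0.005,0.277],0]
    - [40,[-0.021,-0.005,0.277],0]
    - [40,[-0.021,-0.005,0.277],0]
    - [40,[-0.021,-0.005,0.277],0]
    - [40,[-0.021,-0.005,0.277],0]

```text
time_s: 42.25
eef_pos: [0.526, 0.0489, 0.2875]
eef_rot: [-0.024, 0.938, 0.069, 0.338]
wrist_force: [-4.5, 1.7, 3.1]
opening: 0.566
grasp_force: 62.7
```

>>> play_rows:
  plan:
    - [40,[-0.05,0,0.06],0]
    - [40,[-0.11,0,0.133],0]
    - [40,[-0.18,0,0.218],0]
    - [40,[-0.25,0,0.303],0]
    - [40,[-0.31,0,0.375],0]
    - [40,[-0.36,0,0.436],0]
    - [40,[-0.4,0,0.484],0]
    - [40,[-0.425,0,0.514],0]
    - [40,[-0.433,0,0.524],0]
    - [40,[-0.433,0,0.524],0]

```text
time_s: 43.25
eef_pos: [0.5267, 0.049, 0.0155]
eef_rot: [-0.025, 0.938, 0.068, 0.338]
wrist_force: [-5.4, 4.2, 10.1]
opening: 0.569
grasp_force: 69.7
```

```bash
python3 sash.py
```

```text
t 43.25 q [-0.35   0.069  2.415  1.483  0.31  -0.302] p [0.5267 0.049  0.0155] r 0.529 tilt 39.6 F [-5.4  4.2 10.1] open 0.569 gf 69.71398115158081
[[0.762, 0.145, 0.631], [0.112, -0.989, 0.093], [0.638, -0.0, -0.77]]
front plane z pct [0.285 0.292 0.441 0.569] 850
```

>>> play_rows:
  plan:
    - [40,[-0.004,0,0.005],0]
    - [40,[-0.006,0,0.008],0]
    - [40,[-0.006,0,0.008],0]

```text
time_s: 43.6
eef_pos: [0.528, 0.0492, 0.014]
eef_rot: [-0.025, 0.937, 0.069, 0.34]
wrist_force: [-34.8, 0.0, 53.6]
opening: 0.568
grasp_force: 77.0
```

>>> play_rows:
  plan:
    - [85,[0.005,0,-0.006],0]
    - [85,[0.005,0,-0.006],0]
    - [85,[0.005,0,-0.006],0]
    - [85,[0.005,0,-0.006],0]
    - [85,[0.005,0,-0.05],0]
    - [85,[0.02,0,-0.1],0]
    - [85,[0.04,0,-0.15],0]
    - [85,[0.06,0,-0.2],0]
    - [85,[0.06,0,-0.2],0]

```text
time_s: 44.5
eef_pos: [0.4952, 0.0433, 0.0902]
eef_rot: [-0.023, 0.938, 0.069, 0.339]
wrist_force: [0.4, 0.3, 0.7]
opening: 0.993
grasp_force: 0.0
```

Run:
```python
from st import st
o,R=st()
from see import *
from plan import O,C
w=camera("wrist");K=w["intrinsics"];z=w["range_z"];u,v=np.meshgrid(np.arange(640),np.arange(400))
P=np.stack([(u-K[0,2])/K[0,0]*z,(v-K[1,2])/K[1,1]*z,z,np.ones_like(z)],-1)@np.array(w["T_tool_cam"]).T
L=C.inv().apply(P[...,:3].reshape(-1,3)@R.T+o["eef_pos"]-O).reshape(400,640,3)
hsv=cv2.cvtColor(w["image"],cv2.COLOR_RGB2HSV);b=(abs(hsv[...,0].astype(int)-108)<14)&(hsv[...,1]>120)&(hsv[...,2]>70)&(z>0)
print("handle",b.sum(),np.percentile(L[b],[1,50,95,99],axis=0).round(4).tolist())
for n in("side","scene"):
    p=camera(n);W=cloud(p)
    for l in("plant","vase","mug","speaker"):
        for m in masks_of(p,l)[:1]:
            k=m["mask"]&~np.isnan(W[...,0]);X=W[k];print(n,l,round(m["conf"],2),np.median(X,0).round(3),C.inv().apply(np.median(X,0)-O).round(3) if l=="speaker" else "")
```

```text
t 44.5 q [-0.413 -0.299  2.485  0.819  0.478  0.362] p [0.4952 0.0433 0.0902] r 0.497 tilt 39.7 F [0.4 0.3 0.7] open 0.993 gf 0.0
[[0.761, 0.145, 0.633], [0.113, -0.989, 0.09], [0.639, 0.003, -0.769]]
handle 2236 [[-0.0493, -0.0247, 0.0645], [-0.0418, -0.0005, 0.0722], [-0.021, 0.0221, 0.0734], [-0.0188, 0.0234, 0.0738]]
side plant 0.76 [0.593 0.391 0.064] 
side vase 0.59 [0.461 0.365 0.123] 
side mug 0.84 [ 0.646 -0.407  0.044] 
side speaker 0.58 [0.623 0.047 0.104] [ 0.086 -0.018  0.104]
scene plant 0.76 [0.586 0.396 0.071] 
scene vase 0.97 [0.456 0.374 0.147] 
scene mug 0.89 [ 0.645 -0.4    0.056]
```

>>> play_rows:
  plan:
    - [85,[0.1,0.1,-0.15],0]
    - [85,[0.1,0.1,-0.15],0]
    - [85,[0.1,0.1,-0.15],0]
    - [85,[0.1,0.1,-0.15],0]

```text
time_s: 45.45
eef_pos: [0.4928, 0.0029, 0.1597]
eef_rot: [-0.024, 0.939, 0.068, 0.337]
wrist_force: [-0.4, -0.2, 0.3]
opening: 1.001
grasp_force: 0.0
```

Run:
```python
from bench import *
o=get_obs();print(o["time_s"],o["eef_pos"],o["wrist_force"]);print(hand_in())
```

```text
45.45 [0.49278535 0.00292896 0.15965679] [-0.44133782 -0.23829998  0.29535429]
the job is handed in; nothing more can be done
None
```

The job is handed in at 45.5 s: the speaker hangs by its loop on the hook, the front is fully shut, and the plant, vase and mug have not moved. Before opening the front I picked the speaker up to turn it and set it down upright. One mistyped row also pulled on the front at its upper stop for 0.1 s, and I did not read the force at that moment.

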